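Clear the plating wash-up: right the reagent bottles, load and start the beaker dryer

TASK

Clear up after the plating rinse: stand every dropper bottle that has fallen over on the slate slab upright again on the slab, and turn the rinsed steel beakers mouth down onto the pegs of the white dryer, one to a peg, pushed down until they rest on the peg's tip. Only when all bottles stand and all beakers hang, turn the dryer's timer knob clockwise to the green mark. Leave the matchbox, can, soldering pick and loupe where they are.

Things in the scene. Friction and masses are not known exactly. Their poses are not given: they have to be found in the camera images.
- bottle_a: amber dropper bottle, closed, 70 g, 102 mm tall; starts lying on its side on the slate. Round body 33 mm across for the lowest 70 mm (grip here), collar 24 mm across up to 77 mm, black rubber bulb about 12 mm across above. Origin at the centre of its underside; z axis from underside to dropper tip. May be absent
- bottle_b: amber dropper bottle, closed, 70 g, 102 mm tall; starts lying on its side on the slate. Round body 33 mm across for the lowest 70 mm (grip here), collar 24 mm across up to 77 mm, black rubber bulb about 12 mm across above. Origin at the centre of its underside; z axis from underside to dropper tip. May be absent
- bottle_c: amber dropper bottle, closed, 70 g, 102 mm tall; starts lying on its side on the slate. Round body 33 mm across for the lowest 70 mm (grip here), collar 24 mm across up to 77 mm, black rubber bulb about 12 mm across above. Origin at the centre of its underside; z axis from underside to dropper tip. May be absent
- beaker_a: round straight-walled steel beaker, empty, 90 g; starts lying on its side on the clear bench between dryer and robot. 46 mm outside diameter, 84 mm long, wall 3 mm, floor 4 mm (hollow 40 mm wide, 80 mm deep). Origin at the centre of the outside of its floor; z axis from the floor to the open mouth. May be absent
- beaker_b: round straight-walled steel beaker, empty, 90 g; starts lying on its side on the clear bench between dryer and robot. 46 mm outside diameter, 84 mm long, wall 3 mm, floor 4 mm (hollow 40 mm wide, 80 mm deep). Origin at the centre of the outside of its floor; z axis from the floor to the open mouth. May be absent
- beaker_c: round straight-walled steel beaker, empty, 90 g; starts lying on its side on the clear bench between dryer and robot. 46 mm outside diameter, 84 mm long, wall 3 mm, floor 4 mm (hollow 40 mm wide, 80 mm deep). Origin at the centre of the outside of its floor; z axis from the floor to the open mouth. May be absent
- slate: flat dark slate slab lying on the bench, fixed, 285 mm along its x, 309 mm along its y, 10 mm thick; origin at the centre of its underside, so its top is at z = 10 mm. (The bench's front edge, x = 0.31 m, has a lip about 12 mm high; a small vice stands fixed near x = 0.41, y = 0.43 m)
- dryer: white beaker dryer, fixed: housing 132 mm along x, 390 mm along y, top 52 mm above the bench; three upright pegs at y = -22, 74, 170 mm (x = 0), timer knob on a black dial at x = -4, y = -138 mm. Origin at the centre of its underside, z up, slotted front faces -x. A beaker hangs on a peg mouth down, its floor resting on the tip, its rim 16 mm above the housing
- peg1_tip (a point): centre of the blue top of dryer peg 1: an upright perforated tube 20 mm across (16 mm at the flat top) that stands 96 mm above the housing's top, so the tip is 148 mm above the bench; axes as the dryer's. Any beaker may go on any peg, one to a peg
- peg2_tip (a point): centre of the blue top of dryer peg 2: an upright perforated tube 20 mm across (16 mm at the flat top) that stands 96 mm above the housing's top, so the tip is 148 mm above the bench; axes as the dryer's. Any beaker may go on any peg, one to a peg
- peg3_tip (a point): centre of the blue top of dryer peg 3: an upright perforated tube 20 mm across (16 mm at the flat top) that stands 96 mm above the housing's top, so the tip is 148 mm above the bench; axes as the dryer's. Any beaker may go on any peg, one to a peg
- timer (a joint): angle of the dryer's timer knob, rad: 0 = off, grows clockwise seen from above; the green mark is at 1.2, the stop at 2.4; light friction (0.03 N m), stays where it is left
- timer_grip (a point): on the axis of the timer knob, at the height to grip; its upright bar grip is taken from above across its flat sides: at angle 0 the bar (46 x 14 mm, 32 mm high) lies along the dryer's x, its white line to -x; it turns with the knob, the line pointing at the marks
- matchbox: bystander: red matchbox, 36x53x14 mm, origin at the centre of its underside
- can: bystander: blue drink can standing upright, 67 mm across, 114 mm tall, origin at the centre of its underside
- pick: bystander: thin soldering pick standing in a 36 mm round foot, 108 mm tall, origin at the centre of its underside
- loupe: bystander: black eye loupe, 37 mm across, 28 mm tall, origin at the centre of its underside

How it is judged:
On the way, in this order (a step that is already met when the one before it is completed fails the run):
1. every dropper bottle stands upright on the slate and every beaker hangs mouth down on a peg of the dryer, all let go (angle between each of bottle_a, bottle_b, bottle_c's own z axis and vertical below 0.12 rad and z of bottle_a in the frame of slate between 0.004 and 0.018 m and x of bottle_a in the frame of slate between -0.14 and 0.14 m and y of bottle_a in the frame of slate between -0.152 and 0.152 m and linear speed of each of bottle_a, bottle_b, bottle_c, beaker_a, beaker_b, beaker_c below 0.03 m/s and contact force between the fingers and bottle_a below 0.1 N and z of bottle_b in the frame of slate between 0.004 and 0.018 m and x of bottle_b in the frame of slate between -0.14 and 0.14 m and y of bottle_b in the frame of slate between -0.152 and 0.152 m and contact force between the fingers and bottle_b below 0.1 N and z of bottle_c in the frame of slate between 0.004 and 0.018 m and x of bottle_c in the frame of slate between -0.14 and 0.14 m and y of bottle_c in the frame of slate between -0.152 and 0.152 m and contact force between the fingers and bottle_c below 0.1 N and angle between each of beaker_a, beaker_b, beaker_c's own z axis and vertical above 2.892 rad and contact force between the fingers and beaker_a below 0.1 N and ((horizontal distance between beaker_a and peg1_tip below 0.02 m and z of beaker_a in the frame of peg1_tip between -0.003 and 0.012 m) or (horizontal distance between beaker_a and peg2_tip below 0.02 m and z of beaker_a in the frame of peg2_tip between -0.003 and 0.012 m) or (horizontal distance between beaker_a and peg3_tip below 0.02 m and z of beaker_a in the frame of peg3_tip between -0.003 and 0.012 m)) and contact force between the fingers and beaker_b below 0.1 N and ((horizontal distance between beaker_b and peg1_tip below 0.02 m and z of beaker_b in the frame of peg1_tip between -0.003 and 0.012 m) or (horizontal distance between beaker_b and peg2_tip below 0.02 m and z of beaker_b in the frame of peg2_tip between -0.003 and 0.012 m) or (horizontal distance between beaker_b and peg3_tip below 0.02 m and z of beaker_b in the frame of peg3_tip between -0.003 and 0.012 m)) and contact force between the fingers and beaker_c below 0.1 N and ((horizontal distance between beaker_c and peg1_tip below 0.02 m and z of beaker_c in the frame of peg1_tip between -0.003 and 0.012 m) or (horizontal distance between beaker_c and peg2_tip below 0.02 m and z of beaker_c in the frame of peg2_tip between -0.003 and 0.012 m) or (horizontal distance between beaker_c and peg3_tip below 0.02 m and z of beaker_c in the frame of peg3_tip between -0.003 and 0.012 m))), for 0.3 s.
2. the timer knob is at the green mark (value of joint timer between 0.95 and 1.45 rad), for 0.2 s.
At the end, for the whole second after the job is handed in: Every bottle stands upright (0.12 rad) on the slate; every beaker hangs mouth down (0.25 rad) on a peg, its floor resting on the tip (origin within 20 mm of the peg axis, at most 12 mm above the tip); all at rest and released; the timer at 0.95 to 1.45 rad (all of step 1 and all of step 2); the robot touches nothing.
It fails at once if the matchbox is pushed away or knocked over (distance of matchbox from where it was at the start of the episode above 0.03 m).
It fails at once if the can is pushed away or knocked over (distance of can from where it was at the start of the episode above 0.03 m or angle between can's own z axis and vertical above 0.6 rad).
It fails at once if the pick is pushed away or knocked over (distance of pick from where it was at the start of the episode above 0.03 m or angle between pick's own z axis and vertical above 0.6 rad).
It fails at once if the loupe is pushed away or knocked over (distance of loupe from where it was at the start of the episode above 0.03 m).
Of bottle_a, bottle_b, bottle_c only 2 to 3 are there at a start; the rules pass over those that are not, and their reading is None.
Of beaker_a, beaker_b, beaker_c only 2 to 3 are there at a start; the rules pass over those that are not, and their reading is None.
At some moment in a run one of beaker_a, beaker_b, beaker_c may be knocked a few centimetres aside while the robot is not near it.
Once in a run the grip may slacken for a moment while it holds something.
It also fails if it takes over 210 s, if anything falls off the work surface, if the arm or the gripper's body presses on something with over 40 N, if the wrist force passes 120 N, or if a joint passes its speed limit or range.

ROBOT

A 7-joint arm with a two-finger parallel gripper is mounted at the origin on a cart in front of the work surface, level with it; the furniture and walls round the work are solid. World frame = base frame: x ahead of the robot, y to its left, z up, the work surface at z = 0. Lengths are in m, angles in rad, forces in N, time in s.
With the tool pointing down it reaches from about 0.4 to 0.875 m from the base axis. Payload 6.5 kg.
Tool frame: the origin (TCP) lies on the centre line of the jaws, within the pads' length; the fingertips stand 17 mm ahead of it and the grasp point (between the pads) lies 2 mm behind it; z points along the fingers, y is the direction in which the jaws open and shut (so a half turn about z gives the same grasp; the last joint's range is limited). The gripper opens to 85 mm and grips with 20 to 120 N. Pads are 22 mm wide; open, the fingers measure 114 mm over their backs; the gripper's body (76 mm by 85 mm) begins 54 mm behind the grasp point. The pads swing forward as they close: fully open they stand 13 mm farther back than shut.
Start: joints at [-1.35, 0.536, -0.004, 1.538, 0.003, 1.067, -0.071], TCP at [0.184, 0.623, 0.248] pointing down, gripper open.
Joint ranges: [-2.7, 2.7], [-0.37, 2.16], [-1.27, 1.26], [0.24, 2.4], [-1.31, 4.45], [0.19, 1.91], [-2.76, 2.76]. Speed limits (rad/s): [2.39, 2.39, 3.14, 3.14, 3.14, 3.14, 3.14].

INTERFACE

Orientations are given as [roll, pitch, yaw] about the fixed x, y, z axes, in that order (R = Rz(yaw) Ry(pitch) Rx(roll)).
In Python, from station import bot gives the robot as it stands.
- The arm moves only by the tool play_rows, never from a script. Its argument "deltas" is one flat list of numbers, 6 for each row, row after row: the shift along the world's x, y, z in mm, then the turn, a rotation vector about the world's x, y, z in rad. A call has 1 to 5 rows; each row is the pose to reach, as a shift and turn from the pose commanded when the call began; what a row does not reach only later rows make up. A row lasts 1/8 s, in which the tool goes at most 62.5 mm and 10.7 degrees, less where a joint would pass 70% of its speed; a pose out of reach is approached as far as the arm can. A call with a gripper value outside its range is refused whole. "grip" is the closure in counts, from 0 (fully open) to 255 (shut), set as the call begins (left out, the last holds). The fingers move at their own pace and stop on an object; the grip force is fixed at half the most. Time passes only in rows, so rows that repeat a pose let the fingers close. It gives the time, the measured TCP pose, the force and the opening at its end, in the units of the state.
- bot.read_state(): the state, without advancing time (a new reading comes with each control period).
- bot.camera(name): name is "scene" or "top"; returns a dict with "img" (480x640x3 uint8, red, green, blue), "fx", "fy", "cx", "cy" (pixels), "k1" (the pictures are not rectified: a ray, as slopes to the right and down, at radius r is drawn at 1 + k1 r^2 times it, then the intrinsics apply), "R" (3x3) and "t" (3): a world point X has camera coordinates R X + t. Camera axes: x right, y down, z forward; pixel columns grow to the right and rows downward; lengths in m; the calibration is good to about 2 mm. A picture is of the moment at which its call begins. There is no depth.
- bot.job_done(): hands the job in, once; it reports no verdict.
Trained networks look in the newest picture that a camera, given by its name, has taken for a name from the list of things; names that differ only in an ending like _2 or _b are one class to them, and where a whole thing is asked for, a point or a joint stands for the part that bears it (a point fixed in the world has none). Each returns a list of dicts, best first, with "confidence" (0 to 1); they miss things now and then, are a little off and sometimes report something else, mostly with a low value. They report only what shows in the picture. A call takes as long as a camera call.
- bot.trace(label, camera): "pixels" (480x640 bool, what is visible of it) and "extent" ([left, top, right, bottom] in pixels, round what is visible of it).
The state is a dict: "t": time; "joint_positions": joint angles; "dq": joint speeds; "effort": joint torques, N m; "eef_pos": TCP position; "eef_rot": TCP orientation; "ft_force": force on the tool from outside, world axes, zero at the start; "ft_torque": the same for the moment, N m; "grip_width": opening from 0.0 (shut) to 1.0 (fully open).
Only numpy, scipy, OpenCV 4.12 (cv2) and the standard library are available. Lean on these libraries where they do the work, as an engineer would, in place of code of your own. Each camera call takes 0.05 s, during which the arm holds its last target. There are 200 camera calls.

## Working session

There is one attempt and no reset: what is moved stays moved. The work goes in short steps, Python scripts to look and compute and a tool call to move; the robot and the scene stay as the last step left them, time stands still between calls to the robot, and variables do not carry over. Pictures are saved under pics/ and viewed, about 12 in all and at most 16, crops included, and the job is handed in when it is done.

Besides the shell and the picture viewer there is one more tool, called after "Call:" in YAML: its name, and indented under it one key for each argument. play_rows: Moves the arm, as the interface text tells. Its arguments: {"type":"object","properties":{"deltas":{"type":"array","items":{"type":"number"}},"grip":{"type":"number"}},"required":["deltas"]}

```bash
mkdir -p pics; ls; cat > h.py <<'E'
import numpy as np, cv2
from scipy.spatial.transform import Rotation as Ro
from station import bot
def pose():
    s=bot.read_state(); print('t',round(s['t'],2),'pos',np.round(s['eef_pos'],4),'rot',np.round(s['eef_rot'],3),'q',np.round(s['joint_positions'],2),'w',round(s['grip_width'],3),'F',np.round(s['ft_force'],1)); return s
def shot(cam,fn=None):
    c=bot.camera(cam)
    if fn: cv2.imwrite('pics/'+fn,c['img'][:,:,::-1])
    return c
def ray(c,uv):
    uv=np.atleast_2d(uv).astype(float)
    d=(uv-[c['cx'],c['cy']])/[c['fx'],c['fy']]
    p=d.copy()
    for _ in range(20): p=d/(1+c['k1']*(p**2).sum(1,keepdims=True))
    R=np.array(c['R']);t=np.array(c['t'])
    D=np.c_[p,np.ones(len(p))]@R
    return -R.T@t,D
def onz(c,uv,z):
    o,D=ray(c,uv); return o+D*((z-o[2])/D[:,2])[:,None]
def proj(c,X):
    X=np.atleast_2d(X); q=X@np.array(c['R']).T+np.array(c['t']); p=q[:,:2]/q[:,2:]
    p=p*(1+c['k1']*(p**2).sum(1,keepdims=True)); return p*[c['fx'],c['fy']]+[c['cx'],c['cy']]
E
python3 - <<'E'
from h import *
pose()
for n in ('scene','top'):
    c=shot(n,n+'0.png'); print(n,{k:np.round(c[k],3) for k in ('fx','cx','cy','k1')}, 'campos',np.round(-np.array(c['R']).T@c['t'],3))
    for l in ('bottle_a','beaker_a','slate','dryer','timer','matchbox','can','pick','loupe'):
        for d in bot.trace(l,n):
            m=d['pixels']; ys,xs=np.nonzero(m)
            print(l,round(d['confidence'],2),[int(e) for e in d['extent']],len(xs),np.round(onz(c,[xs.mean(),ys.mean()],0.02)[0],3))
E
```

```text
pics
t 0.0 pos [0.1837 0.6229 0.2474] rot [-3.14   0.     2.855] q [-1.35  0.54 -0.    1.54  0.    1.07 -0.07] w 1.001 F [0.1 0.4 0.2]
scene {'fx': np.float64(476.746), 'cx': np.float64(324.031), 'cy': np.float64(229.472), 'k1': np.float64(0.03)} campos [-0.029 -0.537  1.032]
bottle_a 0.82 [422, 291, 438, 334] 474 [ 0.571 -0.352  0.02 ]
bottle_a 0.6 [346, 243, 368, 275] 343 [ 0.583 -0.132  0.02 ]
bottle_a 0.59 [373, 283, 388, 323] 445 [ 0.51  -0.252  0.02 ]
beaker_a 0.64 [229, 216, 258, 248] 467 [0.457 0.174 0.02 ]
beaker_a 0.62 [278, 238, 298, 273] 605 [0.476 0.021 0.02 ]
beaker_a 0.56 [184, 204, 212, 234] 514 [0.409 0.298 0.02 ]
slate 0.77 [300, 222, 465, 369] 10812 [ 0.535 -0.243  0.02 ]
dryer 0.9 [206, 154, 345, 221] 5970 [0.622 0.197 0.02 ]
dryer 0.42 [464, 296, 508, 344] 1349 [ 0.634 -0.468  0.02 ]
dryer 0.29 [285, 308, 309, 332] 394 [ 0.341 -0.128  0.02 ]
timer 0.71 [315, 179, 331, 199] 215 [0.72  0.094 0.02 ]
matchbox 0.89 [281, 306, 309, 334] 389 [ 0.34  -0.127  0.02 ]
can 0.74 [467, 296, 506, 343] 1300 [ 0.634 -0.468  0.02 ]
pick 0.57 [268, 160, 276, 164] 41 [0.707 0.298 0.
[... 505 characters left out ...]
aker_a 0.91 [203, 259, 240, 285] 654 [0.455 0.174 0.02 ]
beaker_a 0.86 [153, 274, 194, 299] 639 [0.408 0.297 0.02 ]
beaker_a 0.72 [266, 246, 299, 286] 611 [0.473 0.024 0.02 ]
slate 0.59 [312, 177, 438, 297] 11628 [ 0.55  -0.223  0.02 ]
dryer 0.87 [137, 152, 297, 269] 8121 [0.614 0.192 0.02 ]
timer 0.79 [256, 171, 278, 190] 277 [0.691 0.07  0.02 ]
matchbox 0.67 [324, 310, 346, 327] 238 [ 0.342 -0.12   0.02 ]
matchbox 0.51 [468, 270, 479, 290] 129 [ 0.455 -0.481  0.02 ]
can 0.86 [459, 201, 492, 231] 809 [ 0.613 -0.48   0.02 ]
can 0.55 [267, 250, 300, 283] 625 [0.474 0.025 0.02 ]
pick 0.58 [410, 218, 439, 254] 388 [ 0.568 -0.35   0.02 ]
loupe 0.56 [470, 269, 482, 287] 110 [ 0.455 -0.482  0.02 ]
```

```bash
python3 - <<'E'
import cv2
a=cv2.imread('pics/top0.png')[140:340,130:510]; cv2.imwrite('pics/topc.png',cv2.resize(a,None,fx=2.1,fy=2.1,interpolation=cv2.INTER_CUBIC))
a=cv2.imread('pics/scene0.png')[130:400,170:520]; cv2.imwrite('pics/scenec.png',cv2.resize(a,None,fx=2.2,fy=2.2,interpolation=cv2.INTER_CUBIC))
E
```

```text
(no output)
```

View pics/topc.png

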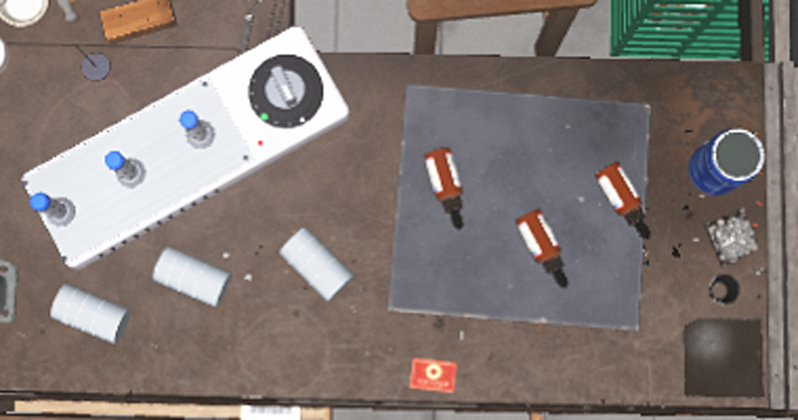

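View pics/scenec.png

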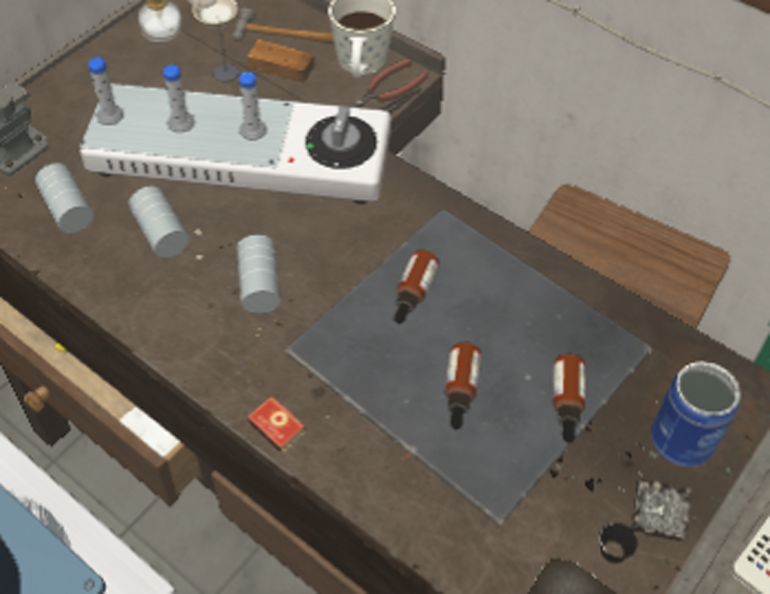

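The dropper tips point toward the robot. Next I'll check which way the beakers' mouths face and fit all poses.

```bash
cat > fit.py <<'E'
from h import *
from scipy.optimize import minimize
import itertools
PROF={'bottle':([(0,.0165),(.07,.0165),(.07,.012),(.077,.012),(.08,.006),(.102,.006)],.010),'beaker':([(0,.023),(.084,.023)],0.)}
def model(kind,x,y,yaw):   # x,y = centre of body axis mid; a = bottom->top dir
    pr,z0=PROF[kind]; r0=pr[0][1]; L=.07 if kind=='bottle' else .084
    a=np.array([np.cos(yaw),np.sin(yaw),0]); b=np.array([-a[1],a[0],0]); c=np.array([x,y,z0+r0])-a*L/2
    th=np.linspace(0,2*np.pi,24)
    return [c+a*h+r*(np.outer(np.cos(th),b)+np.outer(np.sin(th),[0,0,1])) for h,r in pr]
def render(c,rings,S=4):
    m=np.zeros((480*S,640*S),np.uint8)
    P=[proj(c,r) for r in rings]
    for p,q in zip(P,P[1:]):
        h=cv2.convexHull(np.r_[p,q].astype(np.float32)); cv2.fillConvexPoly(m,np.round((h+.5)*S-.5).astype(np.int32),255)
    return cv2.resize(m,(640,480),interpolation=cv2.INTER_AREA)/255.
def crop(ms):
    return ms
def fit(kind,views,x,y,yaw):
    # views list of (cam,mask)
    def cost(p):
        s=0
        for c,m in views:
            r=render(c,model(kind,p[0],p[1],p[2])); s+=np.abs(r-m).sum()/m.sum()
        return s
    best=min((minimize(cost,[x,y,w],method='Nelder-Mead',options=dict(initial_simplex=[[x,y,w],[x+.01,y,w],[x,y+.01,w],[x,y,w+.25]],maxiter=60,xatol=3e-4,fatol=1e-3)) for w in np.atleast_1d(yaw)),key=lambda r:r.fun)
    return best.x,best.fun
def masks(c,name,label): return [d for d in bot.trace(label,name) if d['confidence']>.5]
E
python3 - <<'E'
from fit import *
C={n:shot(n) for n in ('scene','top')}
for kind,init in (('bottle',[(.575,-.131,[-2.8,-2.2]),(.506,-.251,[-2.6]),(.565,-.352,[-2.6])]),('beaker',[(.457,.174,[1.2]),(.408,.297,[1.2]),(.474,.023,[.8])])):
    D={n:masks(C[n],n,kind+'_a') for n in C}
    for x,y,yaws in init:
        v=[]
        for n in C:
            uv=proj(C[n],[x,y,.02])[0]
            d=min(D[n],key=lambda d:np.hypot(*(np.argwhere(d['pixels']).mean(0)[::-1]-uv))); v.append((C[n],d['pixels']))
        p,f=fit(kind,v,x,y,yaws); ps=[np.round(fit(kind,[w],*p)[0],3) for w in v]
        print(kind,np.round(p,3),round(f,2),'each',ps)
for n in C:
    im=C[n]['img'].astype(int); m=((im[:,:,2]>150)&(im[:,:,0]<90)&(im[:,:,1]<140)).astype(np.uint8)
    k,_,st,ce=cv2.connectedComponentsWithStats(m)
    for i in range(1,k):
        if st[i,4]>15: print(n,'blue',ce[i].round(1),st[i,4],onz(C[n],ce[i],.144)[0].round(4))
    m=((im[:,:,1]>im[:,:,0]+60)&(im[:,:,1]>im[:,:,2]+60)).astype(np.uint8); ys,xs=np.nonzero(m); 
a=C['scene']['img'][190:285,175:310,::-1]; cv2.imwrite('pics/bk.png',cv2.resize(a,None,fx=5.5,fy=5.5,interpolation=cv2.INTER_CUBIC))
E
```

```text
bottle [ 0.585 -0.13  -2.843] 0.35 each [array([ 0.585, -0.133, -2.853]), array([ 0.583, -0.129, -2.839])]
bottle [ 0.51  -0.25  -2.649] 0.34 each [array([ 0.512, -0.251, -2.642]), array([ 0.511, -0.248, -2.652])]
bottle [ 0.572 -0.346 -2.591] 0.42 each [array([ 0.573, -0.349, -2.594]), array([ 0.574, -0.344, -2.585])]
beaker [0.456 0.173 1.208] 0.12 each [array([0.456, 0.173, 1.206]), array([0.456, 0.173, 1.208])]
beaker [0.408 0.295 1.224] 0.18 each [array([0.407, 0.293, 1.223]), array([0.408, 0.296, 1.211])]
beaker [0.475 0.024 0.828] 0.25 each [array([0.477, 0.022, 0.797]), array([0.474, 0.026, 0.817])]
scene blue [213.1 158.6] 34 [0.5276 0.3318 0.144 ]
scene blue [247.2 162. ] 31 [0.5767 0.2492 0.144 ]
scene blue [281.9 165.1] 31 [0.6272 0.1668 0.144 ]
scene blue [528.4 372.1] 55 [ 0.4987 -0.5937  0.144 ]
top blue [150.5 236. ] 19 [0.5269 0.327  0.144 ]
```

View pics/bk.png

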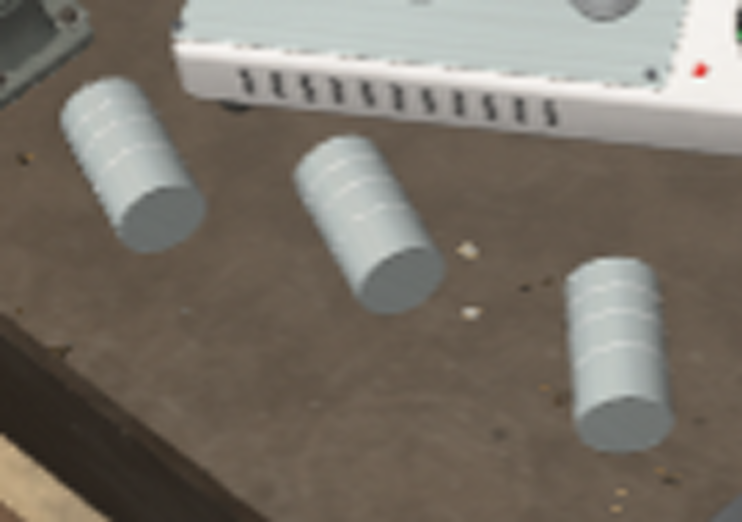

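Call:
play_rows:
  deltas: [40, -50, 0, 0, 0, 0, 80, -100, 0, 0, 0, 0, 120, -150, 0, 0, 0, 0, 160, -200, 0, 0, 0, 0, 160, -200, 0, 0, 0, 0]
  grip: 0

```text
t: 1.92
eef_pos: [0.3479, 0.4189, 0.2486]
eef_rot: [-3.14, 0.002, 2.846]
ft_force: [-0.1, 1.0, -0.9]
grip_width: 1.0
```

```bash
python3 -c "
from h import *
pose()"
```

```text
t 1.93 pos [0.3479 0.4189 0.2486] rot [-3.140e+00  2.000e-03  2.846e+00] q [-1.    0.36  0.05  1.82 -0.02  0.96  0.33] w 1.0 F [-0.1  1.  -0.9]
```

The visible grey discs facing the camera are the closed floors, so the beaker mouths point away from the robot. In the crop they sit at about (160,218), (400,280) and (622,424). The plan is one grasp per object, leaning 45° towards its bottom end, then a 180° spin about the tool axis to stand it up.

```bash
cat >> h.py <<'E'
def Rg(beta,th,s=-1):  # lean th towards azimuth beta; jaws y at beta + s*90deg
    d=np.array([np.sin(th)*np.cos(beta),np.sin(th)*np.sin(beta),-np.cos(th)])
    y=s*np.array([-np.sin(beta),np.cos(beta),0]); return np.c_[np.cross(y,d),y,d]
def plan(P,R,P0=None,R0=None):
    s=bot.read_state()
    if P0 is None: P0=np.array(s['eef_pos'])
    if R0 is None: R0=Ro.from_euler('xyz',s['eef_rot']).as_matrix()
    dp=(np.array(P)-P0)*1000; rv=Ro.from_matrix(R@R0.T).as_rotvec()
    n=int(max(np.ceil(np.linalg.norm(dp)/60),np.ceil(np.linalg.norm(rv)/.175),1))
    print('  total',dp.round(),rv.round(3),'rows',n,'-> per row',(dp/n).round(1),(rv/n).round(4)); return n
np.set_printoptions(suppress=True)
E
python3 - <<'E'
from h import *
b=1.22; R=Rg(b,np.pi/4); d=R[:,2]; g=np.array([.408,.295,.023]); T=g-.004*d
print(d,T); plan(T-.1*d,R); plan(T,R,T-.1*d,R)
E
```

```text
[ 0.24299424  0.66404352 -0.70710678] [0.40702802 0.29234383 0.02582843]
  total [  35. -193. -152.] [ 0.786  0.39  -1.534] rows 11 -> per row [  3.2 -17.5 -13.8] [ 0.0714  0.0355 -0.1394]
  total [ 24.  66. -71.] [0. 0. 0.] rows 2 -> per row [ 12.1  33.2 -35.4] [0. 0. 0.]
```

Call:
play_rows:
  deltas: [5, -30, 0, 0.071, 0.0355, -0.139, 10, -60, 0, 0.143, 0.071, -0.279, 15, -90, 0, 0.214, 0.106, -0.418, 20, -120, 0, 0.286, 0.142, -0.558, 25, -150, 0, 0.357, 0.178, -0.697]

```text
t: 2.55
eef_pos: [0.3692, 0.2734, 0.2488]
eef_rot: [2.956, -0.349, 2.178]
ft_force: [0.3, 0.7, -1.2]
grip_width: 1.002
```

Call:
play_rows:
  deltas: [3, -10, 0, 0.071, 0.0355, -0.139, 6, -20, -20, 0.143, 0.071, -0.279, 10, -43, -40, 0.214, 0.106, -0.418, 10, -43, -60, 0.286, 0.142, -0.558, 10, -43, -80, 0.357, 0.178, -0.697]

```text
t: 3.18
eef_pos: [0.3765, 0.227, 0.1708]
eef_rot: [3.032, -0.633, 1.585]
ft_force: [0.5, 0.2, -0.3]
grip_width: 0.999
```

Call:
play_rows:
  deltas: [0, 0, -20, 0.071, 0.035, -0.139, 0, 0, -20, 0.071, 0.035, -0.139, 0, 0, -20, 0.071, 0.035, -0.139]

```text
t: 3.55
eef_pos: [0.3816, 0.2281, 0.1519]
eef_rot: [3.086, -0.703, 1.414]
ft_force: [0.8, -0.1, -0.4]
grip_width: 1.001
```

```bash
python3 - <<'E'
from h import *
pose()
b=1.22; R=Rg(b,np.pi/4); d=R[:,2]; g=np.array([.408,.295,.023]); T=g-.004*d
plan(T-.1*d,R); plan(T,R)
E
```

```text
t 3.55 pos [0.3816 0.2281 0.1519] rot [ 3.086 -0.703  1.414] q [ 0.55  0.54 -0.89  2.39 -1.31  0.23  0.89] w 1.001 F [ 0.8 -0.1 -0.4]
  total [  1.  -2. -55.] [ 0.09   0.019 -0.156] rows 2 -> per row [  0.5  -1.1 -27.7] [ 0.0448  0.0094 -0.0781]
  total [  25.   64. -126.] [ 0.09   0.019 -0.156] rows 3 -> per row [  8.5  21.4 -42. ] [ 0.0299  0.0063 -0.0521]
```

```bash
cat >> h.py <<'E'
def W(az,th,psi):  # degrees: lean azimuth, lean, azimuth of jaw axis y when un-leaned
    a,t,p=np.radians([az,th,psi]); sw=Ro.from_rotvec(-t*np.array([-np.sin(a),np.cos(a),0])).as_matrix()
    y=np.array([np.cos(p),np.sin(p),0]); d=np.array([0,0,-1.]); return sw@np.c_[np.cross(y,d),y,d]
def traj(way,start=None,step=.17):  # way: list of (P, az, th, psi); prints calls of <=5 rows
    s=bot.read_state(); P0=np.array(s['eef_pos']); R0=Ro.from_euler('xyz',s['eef_rot']).as_matrix()
    if start is not None: P0,R0=np.array(start[0]),W(*start[1:])
    rows=[]; p,R=P0,R0
    for w in way:
        P1=np.array(w[0]);R1=W(*w[1:]); rv=Ro.from_matrix(R1@R.T).as_rotvec()
        n=int(max(np.ceil(np.linalg.norm(P1-p)/.055),np.ceil(np.linalg.norm(rv)/step),1))
        for i in range(1,n+1): rows.append((p+(P1-p)*i/n,Ro.from_rotvec(rv*i/n).as_matrix()@R))
        p,R=P1,R1
    k=0
    while k<len(rows):
        b=(P0,R0) if k==0 else rows[k-1]; out=[]
        for q in rows[k:k+5]: out+=[int(v) for v in np.round((q[0]-b[0])*1000)]+[round(float(v),2) for v in Ro.from_matrix(q[1]@b[1].T).as_rotvec()]
        print(out); k+=5
E
python3 - <<'E'
from h import *
pose()
R=W(70,30,-20); d=R[:,2]; g=np.array([.408,.295,.023]); T=g-.005*d
print(R.round(2),Rg(np.radians(70),np.radians(30)).round(2),T)
traj([(T-.1*d,70,30,-20),(T,70,30,-20)])
E
```

```text
t 3.55 pos [0.3816 0.2281 0.1519] rot [ 3.086 -0.703  1.414] q [ 0.55  0.54 -0.89  2.39 -1.31  0.23  0.89] w 1.001 F [ 0.8 -0.1 -0.4]
[[ 0.3   0.94  0.17]
 [ 0.81 -0.34  0.47]
 [ 0.5   0.   -0.87]] [[ 0.3   0.94  0.17]
 [ 0.81 -0.34  0.47]
 [ 0.5  -0.   -0.87]] [0.40714495 0.29265077 0.02733013]
[4, 9, -19, -0.08, 0.04, -0.08, 8, 18, -38, -0.16, 0.09, -0.16, 17, 41, -81, -0.16, 0.09, -0.16, 26, 65, -125, -0.16, 0.09, -0.16]
```

Call:
play_rows:
  deltas: [4, 9, 0, -0.08, 0.04, -0.08, 8, 18, -19, -0.16, 0.09, -0.16, 8, 18, -38, -0.16, 0.09, -0.16, 8, 18, -38, -0.16, 0.09, -0.16]

```text
t: 4.05
eef_pos: [0.3937, 0.2451, 0.1214]
eef_rot: [-3.13, -0.516, 1.227]
ft_force: [-0.4, 0.3, 0.7]
grip_width: 0.998
```

```bash
python3 - <<'E'
from h import *
pose()
R=W(70,30,-20); d=R[:,2]; g=np.array([.408,.295,.023]); T=g-.005*d
traj([(T-.1*d,70,30,-20),(T,70,30,-20)])
E
```

```text
t 4.05 pos [0.3937 0.2451 0.1214] rot [-3.13  -0.516  1.227] q [ 0.03  0.44 -0.49  2.35 -1.31  0.19  0.54] w 0.998 F [-0.4  0.3  0.7]
[-4, 1, -7, 0.0, -0.01, -0.01, 5, 24, -51, 0.0, -0.01, -0.01, 13, 48, -94, 0.0, -0.01, -0.01]
```

```bash
python3 - <<'E'
from h import *
R=W(70,10,-20); d=R[:,2]; b=np.array([np.cos(1.22),np.sin(1.22),0]); g=np.array([.408,.295,.023])-.01*b; T=g-.003*d
print(T)
traj([(T-.1*d,70,10,-20),(T-.06*d,70,10,-20),(T,70,10,-20)])
E
```

```text
[0.40438537 0.28511948 0.02595442]
[2, 8, 1, -0.11, 0.04, -0.0, 3, 16, 2, -0.22, 0.07, -0.01, 5, 24, 3, -0.33, 0.11, -0.01, 7, 30, -36, -0.33, 0.11, -0.01, 9, 35, -66, -0.33, 0.11, -0.01]
[2, 5, -30, 0.0, 0.0, 0.0]
```

Call:
play_rows:
  deltas: [2, 8, 1, -0.11, 0.04, 0, 3, 16, 2, -0.22, 0.07, -0.01, 5, 24, 3, -0.33, 0.11, -0.01, 7, 30, -36, -0.33, 0.11, -0.01, 7, 30, -36, -0.33, 0.11, -0.01]

```text
t: 4.68
eef_pos: [0.3992, 0.2767, 0.0845]
eef_rot: [-3.14, -0.167, 1.224]
ft_force: [-0.7, -0.4, -0.1]
grip_width: 1.001
```

```bash
python3 - <<'E'
from fit import *
pose()
C={n:shot(n) for n in ('scene','top')}
v=[]
for n in C:
    uv=proj(C[n],[.408,.295,.02])[0]; D=masks(C[n],n,'beaker_a')
    d=min(D,key=lambda d:np.hypot(*(np.argwhere(d['pixels']).mean(0)[::-1]-uv))); print(n,len(D),d['pixels'].sum(),d['confidence'])
R=W(70,10,-20); d=R[:,2]; b=np.array([np.cos(1.22),np.sin(1.22),0]); g=np.array([.408,.295,.023])-.01*b; T=g-.003*d
traj([(T,70,10,-20)])
cv2.imwrite('pics/g1.png',np.hstack([cv2.resize(C['scene']['img'][130:290,130:320,::-1],None,fx=2.1,fy=2.5),cv2.resize(C['top']['img'][150:320,110:300,::-1],None,fx=2.1,fy=2.353)]))
E
```

```text
t 4.67 pos [0.3992 0.2767 0.0845] rot [-3.14  -0.167  1.224] q [-0.84  0.5   0.25  2.19 -0.59  0.39 -0.44] w 1.001 F [-0.7 -0.4 -0.1]
scene 3 461 0.59
top 2 633 0.91
[2, 7, -30, 0.0, -0.0, 0.0, 4, 13, -59, 0.0, -0.0, 0.01]
```

View pics/g1.png

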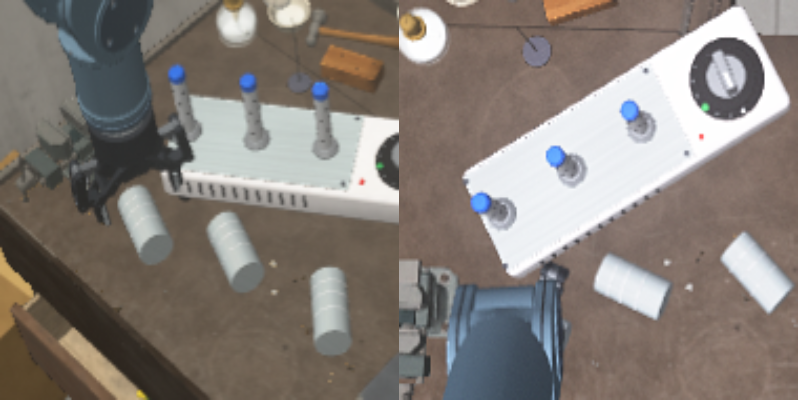

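Picture: the gripper straddles the leftmost beaker. In the top half its right finger is at about (555,272), beside the dryer corner at about (510,270), which leaves roughly 25 mm. I'll descend, grip and lift.

Call:
play_rows:
  deltas: [2, 4, -20, 0, 0, 0, 3, 8, -40, 0, 0, 0, 5, 11, -59, 0, 0, 0, 5, 11, -59, 0, 0, 0]
  grip: 35

```text
t: 5.38
eef_pos: [0.4057, 0.2821, 0.0259]
eef_rot: [-3.138, -0.167, 1.212]
ft_force: [0.2, -0.5, -0.3]
grip_width: 0.863
```

Call:
play_rows:
  deltas: [0, 0, 0, 0, 0, 0, 0, 0, 0, 0, 0, 0, 0, 0, 0, 0, 0, 0, 0, 0, 0, 0, 0, 0]
  grip: 255

```text
t: 5.88
eef_pos: [0.4061, 0.2838, 0.0275]
eef_rot: [-3.141, -0.169, 1.215]
ft_force: [-2.3, -4.0, 9.8]
grip_width: 0.52
```

Call:
play_rows:
  deltas: [0, 0, 40, 0, 0, 0, 0, 0, 90, 0, 0, 0, 0, 0, 140, 0, 0, 0, 0, 0, 140, 0, 0, 0]

```text
t: 6.38
eef_pos: [0.4076, 0.2858, 0.1704]
eef_rot: [3.14, -0.175, 1.217]
ft_force: [-0.9, 0.2, -0.8]
grip_width: 0.521
```

```bash
python3 - <<'E'
from h import *
s=pose()
pk=np.array([.527,.330]); 
# final: az ga, lean 80, psi=ga+90; beaker centre = T+.003d -> +.01 toward mouth(down)
for ga in (-15,):
    R=W(ga,80,ga+90); d=R[:,2]; c=np.array([*pk,.110]); T=c+[0,0,.010]-.003*d
    up=T+[0,0,.11]
    P0=np.array(s['eef_pos'])
    Q=np.array([.44,.24,.30])
    print(T,up)
    traj([(P0+[.02,-.02,.05],0,2,10),(Q,ga-30,35,ga+60),(Q*.5+up*.5+[0,0,.02],ga-10,65,ga+80),(up,ga,80,ga+90)])
E
```

```text
t 6.38 pos [0.4076 0.2858 0.1704] rot [ 3.14  -0.175  1.217] q [-1.01  0.35  0.44  2.13 -0.46  0.59 -0.59] w 0.521 F [-0.9  0.2 -0.8]
[0.52414625 0.33076466 0.12052094] [0.52414625 0.33076466 0.23052094]
[5, -5, 13, -0.05, -0.0, 0.13, 10, -10, 25, -0.09, -0.01, 0.26, 15, -15, 37, -0.14, -0.01, 0.39, 20, -20, 50, -0.19, -0.02, 0.52, 22, -25, 66, -0.31, -0.05, 0.64]
[2, -5, 16, -0.11, -0.05, 0.12, 5, -10, 32, -0.22, -0.1, 0.23, 7, -15, 48, -0.34, -0.15, 0.35, 10, -21, 64, -0.45, -0.2, 0.47, 20, -9, 60, -0.54, -0.31, 0.53]
[11, 11, -4, -0.08, -0.11, 0.09, 21, 23, -7, -0.15, -0.22, 0.17, 32, 34, -11, -0.23, -0.32, 0.26, 53, 57, -38, -0.27, -0.45, 0.34, 74, 79, -66, -0.32, -0.58, 0.42]
```

```bash
python3 - <<'E'
from h import *
s=pose()
Rg_=W(70,10,-20); bt=Rg_.T@[np.cos(np.radians(70)),np.sin(np.radians(70)),0]
ga=-5; R=W(ga,80,ga+90); print('down?',(R@bt).round(2))
pk=np.array([.627,.166]); d=R[:,2]; T=np.array([*pk,.110])+[0,0,.010]-.003*d; up=T+[0,0,.11]
P0=np.array(s['eef_pos']); Q=np.array([.47,.18,.32]); print(T)
traj([(P0+[.02,-.03,.08],0,2,10),(Q,ga-40,35,ga+60),(Q*.5+up*.5+[0,0,.03],ga-15,65,ga+80),(up,ga,80,ga+90)])
E
```

```text
t 6.38 pos [0.4076 0.2858 0.1704] rot [ 3.14  -0.175  1.217] q [-1.01  0.35  0.44  2.13 -0.46  0.59 -0.59] w 0.521 F [-0.9  0.2 -0.8]
down? [-0.  0. -1.]
[0.62405682 0.16625749 0.12052094]
[5, -8, 20, -0.05, -0.0, 0.13, 10, -15, 40, -0.09, -0.01, 0.26, 15, -23, 60, -0.14, -0.01, 0.39, 20, -30, 80, -0.19, -0.02, 0.52, 27, -43, 92, -0.29, -0.04, 0.65]
[7, -13, 12, -0.1, -0.03, 0.12, 14, -25, 23, -0.2, -0.07, 0.25, 21, -38, 35, -0.3, -0.1, 0.37, 28, -51, 46, -0.39, -0.14, 0.5, 35, -63, 58, -0.49, -0.17, 0.62]
[19, -2, -4, -0.06, -0.12, 0.09, 39, -3, -7, -0.11, -0.24, 0.18, 58, -5, -11, -0.17, -0.36, 0.28, 77, -7, -15, -0.23, -0.48, 0.37, 103, -9, -40, -0.22, -0.58, 0.43]
[26, -2, -25, 0.01, -0.09, 0.08, 51, -5, -50, 0.02, -0.18, 0.16]
```

Call:
play_rows:
  deltas: [5, -8, 20, -0.05, 0, 0.13, 10, -15, 40, -0.09, -0.01, 0.26, 15, -23, 60, -0.14, -0.01, 0.39, 20, -30, 80, -0.19, -0.02, 0.52, 27, -43, 92, -0.29, -0.04, 0.65]

```text
t: 7.0
eef_pos: [0.433, 0.2403, 0.2588]
eef_rot: [3.097, 0.118, 1.875]
ft_force: [-0.7, -0.3, -0.6]
grip_width: 0.524
```

Call:
play_rows:
  deltas: [7, -13, 12, -0.1, -0.03, 0.12, 14, -25, 23, -0.2, -0.07, 0.25, 21, -38, 35, -0.3, -0.1, 0.37, 28, -51, 46, -0.39, -0.14, 0.5, 35, -63, 58, -0.49, -0.17, 0.62]

```text
t: 7.62
eef_pos: [0.4672, 0.1776, 0.3159]
eef_rot: [-3.016, 0.603, 2.574]
ft_force: [0.2, -0.3, -1.0]
grip_width: 0.524
```

```bash
python3 - <<'E'
from h import *
s=pose()
ga=-5; R=W(ga,80,ga+90); 
pk=np.array([.627,.166]); d=R[:,2]; T=np.array([*pk,.110])+[0,0,.010]-.003*d; up=T+[0,0,.11]
Q=np.array([.47,.18,.32])
traj([(Q*.5+up*.5+[0,0,.03],ga-15,65,ga+80),(up,ga,80,ga+90)])
E
```

```text
t 7.62 pos [0.4672 0.1776 0.3159] rot [-3.016  0.603  2.574] q [-1.25  0.2   0.47  2.04  0.63  1.02 -0.18] w 0.524 F [ 0.2 -0.3 -1. ]
[20, -1, -3, -0.05, -0.12, 0.09, 40, -2, -5, -0.11, -0.24, 0.18, 60, -3, -8, -0.16, -0.36, 0.28, 80, -4, -11, -0.22, -0.48, 0.37, 105, -7, -36, -0.21, -0.58, 0.43]
[26, -2, -25, 0.01, -0.09, 0.08, 51, -5, -50, 0.02, -0.18, 0.16]
```

Call:
play_rows:
  deltas: [20, -1, 0, -0.05, -0.12, 0.09, 40, -2, 0, -0.11, -0.24, 0.18, 60, -3, 0, -0.16, -0.36, 0.28, 80, -4, 0, -0.22, -0.48, 0.37, 100, -5, -10, -0.21, -0.58, 0.43]

```text
t: 8.25
eef_pos: [0.5668, 0.1741, 0.3055]
eef_rot: [-3.027, 1.212, 3.008]
ft_force: [-0.2, -0.2, -0.3]
grip_width: 0.52
```

Call:
play_rows:
  deltas: [26, -2, -20, 0.01, -0.09, 0.08, 51, -5, -40, 0.02, -0.18, 0.16, 51, -5, -40, 0.02, -0.18, 0.16, 51, -5, -40, 0.02, -0.18, 0.16]

```text
t: 8.75
eef_pos: [0.618, 0.1676, 0.2669]
eef_rot: [3.097, 1.387, 3.007]
ft_force: [-0.1, -0.2, -1.0]
grip_width: 0.523
```

```bash
python3 - <<'E'
from h import *
s=pose()
ga=-5; R=W(ga,80,ga+90); 
pk=np.array([.627,.166]); d=R[:,2]; T=np.array([*pk,.110])+[0,0,.010]-.003*d; up=T+[0,0,.11]
traj([(up,ga,80,ga+90)])
C={n:shot(n) for n in ('scene','top')}
cv2.imwrite('pics/p1.png',np.hstack([cv2.resize(C['scene']['img'][70:260,170:360,::-1],None,fx=2.1,fy=2.1),cv2.resize(C['top']['img'][130:320,120:310,::-1],None,fx=2.1,fy=2.1)]))
E
```

```text
t 8.75 pos [0.618  0.1676 0.2669] rot [3.097 1.387 3.007] q [-1.08  0.67  0.46  2.39  2.36  1.1  -1.69] w 0.523 F [-0.1 -0.2 -1. ]
[6, -1, -36, -0.01, -0.01, 0.0]
```

View pics/p1.png

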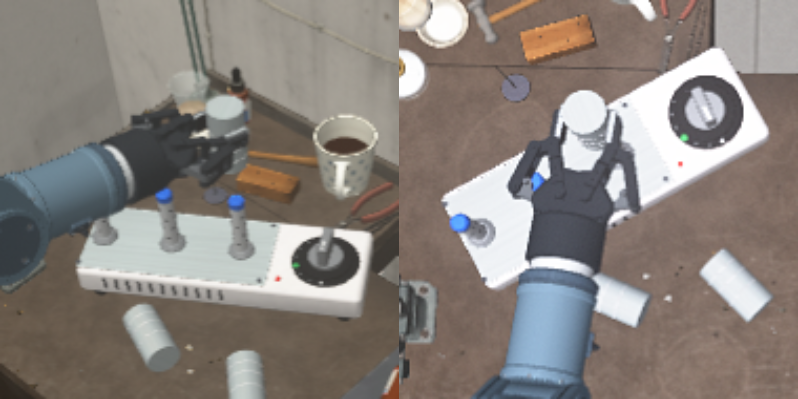

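Picture: the beaker hangs floor-up in the gripper above peg 1. The left finger linkage at (525,175) passes close to peg 2 at (535,185), so I'll yaw a little and bias away from it.

Call:
play_rows:
  deltas: [4, -2, -18, -0.01, -0.01, 0.05, 8, -5, -36, -0.01, -0.01, 0.09, 8, -5, -36, -0.01, -0.01, 0.09, 8, -5, -36, -0.01, -0.01, 0.09]

```text
t: 9.35
eef_pos: [0.6264, 0.1645, 0.2325]
eef_rot: [3.136, 1.401, 3.138]
ft_force: [0.9, -0.3, -0.3]
grip_width: 0.521
```

```bash
cat >> fit.py <<'E'
def beaker_xy(c,name,near,z):  # top disc centre of floor-up beaker: trace mask's floor
    pass
E
python3 - <<'E'
from fit import *
s=pose()
# predicted beaker floor centre from gripper, compare silhouettes
R=Ro.from_euler('xyz',s['eef_rot']).as_matrix(); d=R[:,2]; bt=W(70,10,-20).T@[np.cos(np.radians(70)),np.sin(np.radians(70)),0]; b=R@bt
print('b',b.round(3))
cen=np.array(s['eef_pos'])+.003*d+.01*b
def rings(cen,b):
    u=np.cross(b,[0,1,0]);u/=np.linalg.norm(u);w=np.cross(b,u);th=np.linspace(0,2*np.pi,24)
    return [cen+b*h+.023*(np.outer(np.cos(th),u)+np.outer(np.sin(th),w)) for h in (-.042,.042)]
for n in ('scene','top'):
    c=shot(n); D=masks(c,n,'beaker_a'); uv=proj(c,cen)[0]
    for dd in D:
        m=dd['pixels']; uvm=np.argwhere(m).mean(0)[::-1]
        if np.hypot(*(uvm-uv))<30:
            r=render(c,rings(cen,b))>.5; ys,xs=np.nonzero(r); print(n,'mask ext',dd['extent'],'pred ext',xs.min(),ys.min(),xs.max(),ys.max(), 'c',uvm.round(1),xs.mean().round(1),ys.mean().round(1))
    e=np.array([[.627,.167,.148],[.577,.249,.148],[.527,.331,.148]]); im=c['img'].astype(int)
    for p,q in zip(e,proj(c,e)):
        x,y=np.round(q).astype(int); sub=im[y-8:y+9,x-8:x+9]; m=(sub[:,:,2]>sub[:,:,0]+60)&(sub[:,:,2]>sub[:,:,1]+30)
        if m.sum()>8:
            o=np.argwhere(m).mean(0)[::-1]+[x-8,y-8]; print(n,'tip',onz(c,o,.145)[0].round(4),m.sum())
E
```

```text
t 9.35 pos [0.6264 0.1645 0.2325] rot [3.136 1.401 3.138] q [-0.79  0.73  0.21  2.39  2.53  1.3  -1.67] w 0.521 F [ 0.9 -0.3 -0.3]
b [ 0.005  0.001 -1.   ]
scene mask ext [273.7, 127.5, 294.4, 157.4] pred ext 270 124 291 161 c [280.8 136.4] 280.6 142.2
scene tip [0.6238 0.1612 0.145 ] 37
scene tip [0.5284 0.3369 0.145 ] 13
top mask ext [202.3, 171.5, 225.6, 201.4] pred ext 202 174 228 201 c [214.1 186.3] 214.7 187.5
top tip [0.5796 0.2565 0.145 ] 15
top tip [0.5275 0.3315 0.145 ] 69
```

Call:
play_rows:
  deltas: [0, -1, -20, 0, 0, 0, -1, -1, -40, 0, 0, 0, -1, -1, -60, 0, 0, 0, -1, -1, -60, 0, 0, 0]

```text
t: 10.05
eef_pos: [0.6251, 0.1628, 0.1697]
eef_rot: [-3.133, 1.398, -3.13]
ft_force: [-0.1, -0.0, -0.7]
grip_width: 0.52
```

```bash
python3 -c "
from h import *
pose()
C={n:shot(n) for n in ('scene','top')}
cv2.imwrite('pics/p2.png',np.hstack([cv2.resize(C['scene']['img'][100:240,200:340,::-1],None,fx=2.8,fy=2.8),cv2.resize(C['top']['img'][150:290,150:290,::-1],None,fx=2.8,fy=2.8)]))"
```

```text
t 10.05 pos [0.6251 0.1628 0.1697] rot [-3.133  1.398 -3.13 ] q [-0.77  0.9   0.18  2.36  2.53  1.41 -1.75] w 0.52 F [-0.1 -0.  -0.7]
```

View pics/p2.png

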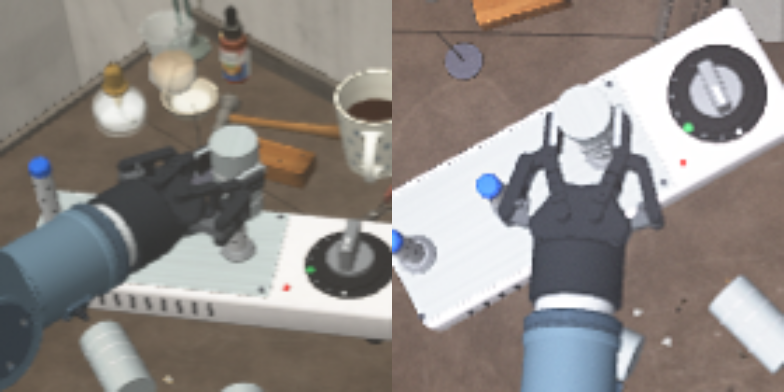

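Picture: beaker is over peg 1 with its lower rim around the peg, and peg 2 at (488,186) clears the linkage edge (510,190). I'll lower, open only slightly and retreat.

Call:
play_rows:
  deltas: [0, 0, -20, 0, 0, 0, 0, 0, -36, 0, 0, 0, 0, 0, -47, 0, 0, 0, 0, 0, -48, 0, 0, 0]

```text
t: 10.65
eef_pos: [0.6255, 0.1623, 0.1229]
eef_rot: [-3.14, 1.399, -3.138]
ft_force: [0.8, -0.3, -1.2]
grip_width: 0.526
```

Call:
play_rows:
  deltas: [0, 0, 0, 0, 0, 0, 0, 0, 0, 0, 0, 0]
  grip: 88

```text
t: 10.9
eef_pos: [0.6256, 0.1622, 0.1236]
eef_rot: [3.14, 1.4, -3.141]
ft_force: [-0.2, 1.1, 1.4]
grip_width: 0.654
```

```bash
python3 -c "
from h import *
s=pose(); print(Ro.from_euler('xyz',s['eef_rot']).as_matrix()[:,2])"
```

```text
t 10.9 pos [0.6256 0.1622 0.1236] rot [ 3.14   1.4   -3.141] q [-0.75  1.03  0.16  2.32  2.51  1.48 -1.8 ] w 0.654 F [-0.2  1.1  1.4]
[ 0.98546752  0.00145269 -0.16985778]
```

Call:
play_rows:
  deltas: [0, 0, 15, 0, 0, 0, -2, 0, 35, 0, 0, 0, -4, 0, 70, 0, 0, 0, -10, 0, 110, 0, 0, 0, -10, 0, 130, 0, 0, 0]

```text
t: 11.52
eef_pos: [0.6145, 0.1634, 0.2318]
eef_rot: [3.139, 1.383, 3.142]
ft_force: [0.5, -1.0, -2.2]
grip_width: 0.654
```

```bash
python3 - <<'E'
from fit import *
s=pose()
C={n:shot(n) for n in ('scene','top')}
for n in C:
    for dd in masks(C[n],n,'beaker_a'):
        m=dd['pixels']; u=np.argwhere(m).mean(0)[::-1]; print(n,round(dd['confidence'],2),np.round(dd['extent']),m.sum(),onz(C[n],u,.023)[0].round(3))
cv2.imwrite('pics/p3.png',np.hstack([cv2.resize(C['scene']['img'][100:240,200:340,::-1],None,fx=2.8,fy=2.8),cv2.resize(C['top']['img'][150:290,150:290,::-1],None,fx=2.8,fy=2.8)]))
P0=np.array(s['eef_pos']); Q=np.array([.46,.14,.30])
be=69.2; R=W(be,10,be-90); d=R[:,2]; b=np.array([np.cos(1.208),np.sin(1.208),0]); g=np.array([.456,.173,.023])-.01*b; T=g-.003*d
print(T)
traj([(P0*.5+Q*.5+[0,0,.03],-20,65,75),(Q,-45,35,55),(T-.15*d,0,3,10),(T-.06*d,be,10,be-90)])
E
```

```text
t 11.53 pos [0.6145 0.1634 0.2318] rot [3.139 1.383 3.142] q [-0.35  0.71 -0.31  2.39  2.53  1.45 -1.37] w 0.654 F [ 0.5 -1.  -2.2]
scene 0.83 [276. 158. 295. 191.] 416 [0.692 0.223 0.023]
scene 0.8 [277. 233. 297. 272.] 569 [0.477 0.022 0.023]
scene 0.74 [230. 213. 256. 248.] 558 [0.455 0.173 0.023]
top 0.79 [264. 250. 300. 286.] 653 [0.474 0.023 0.023]
top 0.51 [212. 184. 230. 208.] 237 [0.652 0.185 0.023]
[0.45226611 0.16316393 0.02595442]
[-26, -3, 22, -0.01, 0.09, -0.11, -52, -6, 43, -0.03, 0.17, -0.21, -78, -9, 65, -0.04, 0.26, -0.32, -98, -12, 66, 0.01, 0.39, -0.4, -117, -15, 67, 0.06, 0.52, -0.48]
[-19, -3, 1, 0.06, 0.12, -0.09, -39, -6, 2, 0.11, 0.24, -0.18, -41, -6, -19, 0.22, 0.27, -0.3, -44, -6, -40, 0.34, 0.31, -0.41, -47, -6, -61, 0.45, 0.34, -0.52]
[-3, 0, -21, 0.1, 0.03, -0.12, -6, 0, -42, 0.2, 0.06, -0.25, -8, -1, -63, 0.3, 0.1, -0.37, -7, 3, -85, 0.35, 0.09, -0.5, -6, 7, -107, 0.4, 0.09, -0.63]
[1, 4, -22, 0.05, 0.01, -0.13, 3, 7, -44, 0.09, 0.02, -0.27]
```

View pics/p3.png

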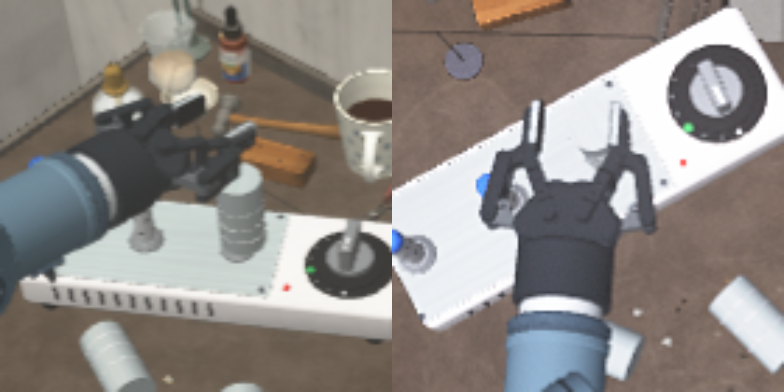

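Beaker 1 hangs on peg 1 (floor-up at (240,210) in the scene half). On to the second beaker.

Call:
play_rows:
  deltas: [-26, -3, 30, -0.01, 0.09, -0.11, -52, -6, 60, -0.03, 0.17, -0.21, -78, -9, 75, -0.04, 0.26, -0.32, -98, -12, 75, 0.01, 0.39, -0.4, -117, -15, 75, 0.06, 0.52, -0.48]

```text
t: 12.35
eef_pos: [0.4964, 0.1495, 0.3053]
eef_rot: [-3.047, 0.861, 2.739]
ft_force: [1.4, -1.1, 0.5]
grip_width: 0.654
```

Call:
play_rows:
  deltas: [-19, -3, 1, 0.06, 0.12, -0.09, -39, -6, 0, 0.11, 0.24, -0.18, -41, -6, -19, 0.22, 0.27, -0.3, -44, -6, -40, 0.34, 0.31, -0.41, -47, -6, -61, 0.45, 0.34, -0.52]
  grip: 35

```text
t: 12.98
eef_pos: [0.4509, 0.1419, 0.2431]
eef_rot: [3.097, 0.318, 2.119]
ft_force: [0.1, 0.1, 0.5]
grip_width: 0.862
```

```bash
python3 - <<'E'
from fit import *
s=pose()
be=69.2; R=W(be,10,be-90); d=R[:,2]; b=np.array([np.cos(1.208),np.sin(1.208),0]); g=np.array([.456,.173,.023])-.01*b; T=g-.003*d
traj([(T-.15*d,0,3,10),(T-.06*d,be,10,be-90)])
E
```

```text
t 12.97 pos [0.4509 0.1419 0.2431] rot [3.097 0.318 2.119] q [ 0.04  0.3  -0.76  2.04  0.65  0.99 -0.54] w 0.862 F [0.1 0.1 0.5]
[-3, -1, -23, 0.1, 0.03, -0.12, -5, -2, -46, 0.2, 0.07, -0.25, -8, -3, -69, 0.29, 0.1, -0.37, -7, 1, -92, 0.35, 0.1, -0.5, -5, 4, -114, 0.4, 0.1, -0.63]
[1, 4, -22, 0.05, 0.01, -0.13, 3, 7, -44, 0.09, 0.02, -0.27]
```

Call:
play_rows:
  deltas: [-3, -1, -15, 0.1, 0.03, -0.12, -5, -2, -30, 0.2, 0.07, -0.25, -8, -3, -45, 0.29, 0.1, -0.37, -7, 1, -60, 0.35, 0.1, -0.5, -5, 4, -75, 0.4, 0.1, -0.63]

```text
t: 13.6
eef_pos: [0.4456, 0.1452, 0.1677]
eef_rot: [3.104, -0.084, 1.479]
ft_force: [-0.0, -0.1, 0.4]
grip_width: 0.862
```

Call:
play_rows:
  deltas: [1, 4, -20, 0.05, 0.01, -0.13, 3, 7, -50, 0.09, 0.02, -0.27, 3, 7, -70, 0.09, 0.02, -0.27, 3, 7, -83, 0.09, 0.02, -0.27]

```text
t: 14.1
eef_pos: [0.448, 0.1524, 0.0845]
eef_rot: [-3.14, -0.165, 1.21]
ft_force: [-0.8, -0.8, 1.0]
grip_width: 0.864
```

```bash
python3 - <<'E'
from fit import *
s=pose()
C={n:shot(n) for n in ('scene','top')}
for n in C:
    for dd in masks(C[n],n,'beaker_a'):
        m=dd['pixels']; u=np.argwhere(m).mean(0)[::-1]; print(n,round(dd['confidence'],2),np.round(dd['extent']),m.sum(),onz(C[n],u,.023)[0].round(3))
be=69.2; R=W(be,10,be-90); d=R[:,2]; b=np.array([np.cos(1.208),np.sin(1.208),0]); g=np.array([.456,.173,.023])-.01*b; T=g-.003*d
traj([(T,be,10,be-90)])
E
```

```text
t 14.1 pos [0.448  0.1524 0.0845] rot [-3.14  -0.165  1.21 ] q [ 0.11  0.55 -0.54  2.15  0.36  0.42 -1.04] w 0.864 F [-0.8 -0.8  1. ]
scene 0.9 [277. 238. 298. 273.] 610 [0.476 0.021 0.023]
scene 0.8 [230. 213. 256. 249.] 472 [0.455 0.169 0.023]
scene 0.6 [275. 160. 295. 192.] 508 [0.697 0.229 0.023]
top 0.95 [213. 186. 236. 208.] 441 [0.648 0.177 0.023]
top 0.64 [265. 251. 299. 284.] 618 [0.474 0.025 0.023]
[2, 5, -30, 0.0, -0.0, -0.0, 3, 10, -61, 0.01, -0.0, -0.0]
```

Call:
play_rows:
  deltas: [2, 5, -30, 0, 0, 0, 3, 9, -50, 0, 0, 0, 3, 10, -59, 0, 0, 0, 3, 10, -59, 0, 0, 0]

```text
t: 14.8
eef_pos: [0.4522, 0.1625, 0.0279]
eef_rot: [3.141, -0.168, 1.21]
ft_force: [0.1, 0.2, 0.0]
grip_width: 0.863
```

Call:
play_rows:
  deltas: [0, 0, 0, 0, 0, 0, 0, 0, 0, 0, 0, 0, 0, 0, 0, 0, 0, 0, 0, 0, 0, 0, 0, 0]
  grip: 255

```text
t: 15.3
eef_pos: [0.4527, 0.1623, 0.0288]
eef_rot: [3.14, -0.169, 1.21]
ft_force: [-3.1, -2.4, 9.4]
grip_width: 0.525
```

Call:
play_rows:
  deltas: [0, 0, 40, 0, 0, 0, 0, 0, 90, 0, 0, 0, 0, 0, 150, 0, 0, 0, 0, 0, 150, 0, 0, 0]

```text
t: 15.8
eef_pos: [0.455, 0.1631, 0.1821]
eef_rot: [3.133, -0.172, 1.21]
ft_force: [1.0, -0.1, -1.9]
grip_width: 0.521
```

```bash
python3 - <<'E'
from h import *
s=pose()
ga=0; R=W(ga,80,ga+90)
pk=np.array([.577,.249]); d=R[:,2]; T=np.array([*pk,.110])+[0,0,.010]-.003*d; up=T+[0,0,.12]
P0=np.array(s['eef_pos']); Q=np.array([.45,.20,.33]); print(T,up)
traj([(P0+[.0,.0,.08],0,2,10),(Q,ga-40,35,ga+60),(Q*.5+up*.5+[0,0,.05],ga-15,65,ga+80),(up,ga,80,ga+90)])
E
```

```text
t 15.8 pos [0.455  0.1631 0.1821] rot [ 3.133 -0.172  1.21 ] q [ 0.25  0.39 -0.72  2.08  0.23  0.64 -0.95] w 0.521 F [ 1.  -0.1 -1.9]
[0.57404558 0.249      0.12052094] [0.57404558 0.249      0.24052094]
[0, 0, 20, -0.05, -0.0, 0.13, 0, 0, 40, -0.09, -0.0, 0.27, 0, 0, 60, -0.14, -0.01, 0.4, 0, 0, 80, -0.18, -0.01, 0.53, -1, 5, 90, -0.27, -0.03, 0.65]
[-1, 5, 10, -0.08, -0.03, 0.12, -1, 11, 19, -0.17, -0.07, 0.24, -2, 16, 29, -0.25, -0.1, 0.36, -3, 21, 39, -0.33, -0.13, 0.48, -4, 26, 49, -0.42, -0.17, 0.6]
[-1, 5, 10, -0.08, -0.03, 0.12, 15, 11, 11, -0.14, -0.16, 0.21, 30, 18, 12, -0.19, -0.29, 0.29, 46, 24, 14, -0.24, -0.41, 0.38, 61, 30, 15, -0.29, -0.54, 0.47]
[21, 8, -32, 0.02, -0.09, 0.08, 41, 16, -63, 0.03, -0.18, 0.16, 62, 24, -95, 0.05, -0.27, 0.23]
```

Call:
play_rows:
  deltas: [0, 0, 20, -0.05, 0, 0.13, 0, 0, 40, -0.09, 0, 0.27, 0, 0, 60, -0.14, -0.01, 0.4, 0, 0, 80, -0.18, -0.01, 0.53, -1, 5, 90, -0.27, -0.03, 0.65]

```text
t: 16.42
eef_pos: [0.4519, 0.166, 0.2679]
eef_rot: [3.103, 0.099, 1.866]
ft_force: [0.6, 0.7, -1.7]
grip_width: 0.519
```

Call:
play_rows:
  deltas: [-1, 5, 10, -0.08, -0.03, 0.12, -1, 11, 19, -0.17, -0.07, 0.24, -2, 16, 29, -0.25, -0.1, 0.36, -3, 21, 39, -0.33, -0.13, 0.48, -4, 26, 49, -0.42, -0.17, 0.6]

```text
t: 17.05
eef_pos: [0.447, 0.1933, 0.3165]
eef_rot: [-3.071, 0.533, 2.514]
ft_force: [-0.2, 0.9, -2.2]
grip_width: 0.524
```

```bash
python3 - <<'E'
from h import *
s=pose()
ga=0; R=W(ga,80,ga+90)
pk=np.array([.577,.249]); d=R[:,2]; T=np.array([*pk,.110])+[0,0,.010]-.003*d; up=T+[0,0,.12]
Q=np.array([.45,.20,.33])
traj([(Q*.5+up*.5+[0,0,.05],ga-15,65,ga+80),(up,ga,80,ga+90)])
E
```

```text
t 17.05 pos [0.447  0.1933 0.3165] rot [-3.071  0.533  2.514] q [-0.07  0.27 -0.9   1.98  0.8   1.22 -0.41] w 0.524 F [-0.2  0.9 -2.2]
[13, 6, 4, -0.06, -0.11, 0.09, 26, 12, 8, -0.11, -0.21, 0.19, 39, 19, 11, -0.17, -0.32, 0.28, 52, 25, 15, -0.22, -0.43, 0.37, 65, 31, 19, -0.28, -0.54, 0.47]
[21, 8, -32, 0.02, -0.09, 0.08, 41, 16, -63, 0.03, -0.18, 0.16, 62, 24, -95, 0.05, -0.27, 0.23]
```

Call:
play_rows:
  deltas: [13, 6, 4, -0.06, -0.11, 0.09, 26, 12, 8, -0.11, -0.21, 0.19, 39, 19, 11, -0.17, -0.32, 0.28, 52, 25, 15, -0.22, -0.43, 0.37, 65, 31, 19, -0.28, -0.54, 0.47]

```text
t: 17.68
eef_pos: [0.512, 0.2249, 0.3353]
eef_rot: [-2.953, 1.131, 3.092]
ft_force: [1.0, -1.0, -1.3]
grip_width: 0.52
```

Call:
play_rows:
  deltas: [21, 8, -20, 0.02, -0.09, 0.08, 41, 16, -45, 0.03, -0.18, 0.16, 62, 24, -75, 0.05, -0.27, 0.23, 62, 24, -95, 0.05, -0.27, 0.23, 62, 24, -95, 0.05, -0.27, 0.23]

```text
t: 18.3
eef_pos: [0.5736, 0.2479, 0.2378]
eef_rot: [-3.136, 1.393, -3.14]
ft_force: [-0.8, -0.2, -0.0]
grip_width: 0.52
```

```bash
python3 - <<'E'
from h import *
s=pose()
ga=0; R=W(ga,80,ga+90)
pk=np.array([.577,.249]); d=R[:,2]; T=np.array([*pk,.110])+[0,0,.010]-.003*d; up=T+[0,0,.12]
traj([(up,ga,80,ga+90)])
C={n:shot(n) for n in ('scene','top')}
for n in C:
  im=C[n]['img'].astype(int)
  for p,q in zip(range(3),proj(C[n],[[.627,.167,.148],[.577,.249,.148],[.527,.331,.148]])):
    x,y=np.round(q).astype(int); sub=im[y-8:y+9,x-8:x+9]; m=(sub[:,:,2]>sub[:,:,0]+60)&(sub[:,:,2]>sub[:,:,1]+30)
    if m.sum()>8: print(n,p+1,onz(C[n],np.argwhere(m).mean(0)[::-1]+[x-8,y-8],.145)[0].round(4),m.sum())
cv2.imwrite('pics/q1.png',np.hstack([cv2.resize(C['scene']['img'][100:240,180:320,::-1],None,fx=2.8,fy=2.8),cv2.resize(C['top']['img'][150:290,130:270,::-1],None,fx=2.8,fy=2.8)]))
E
```

```text
t 18.3 pos [0.5736 0.2479 0.2378] rot [-3.136  1.393 -3.14 ] q [-0.38  0.77 -0.58  2.34  2.31  1.6  -1.22] w 0.52 F [-0.8 -0.2 -0. ]
[0, 1, 3, 0.0, -0.0, 0.0]
scene 2 [0.575  0.2459 0.145 ] 48
```

View pics/q1.png

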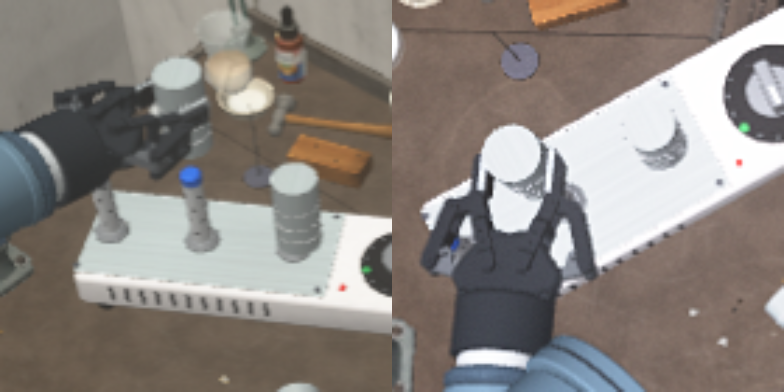

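Picture: beaker 1 stands on peg 1 at (297,212), and beaker 2 is above peg 2 (blue tip at (190,177)). Peg 3 is tight to the left linkage, so I'll yaw +0.17 before lowering.

Call:
play_rows:
  deltas: [1, -2, 0, 0, 0, 0.09, 1, -3, 0, 0, 0, 0.17, 1, -3, -20, 0, 0, 0.17, 1, -3, -40, 0, 0, 0.17, 1, -3, -60, 0, 0, 0.17]

```text
t: 19.02
eef_pos: [0.5761, 0.2447, 0.182]
eef_rot: [3.129, 1.4, -2.989]
ft_force: [0.4, -0.1, -0.4]
grip_width: 0.521
```

```bash
python3 -c "
from h import *
pose()
C={n:shot(n) for n in ('scene','top')}
cv2.imwrite('pics/q2.png',np.hstack([cv2.resize(C['scene']['img'][100:240,180:320,::-1],None,fx=2.8,fy=2.8),cv2.resize(C['top']['img'][150:290,130:270,::-1],None,fx=2.8,fy=2.8)]))"
```

```text
t 19.02 pos [0.5761 0.2447 0.182 ] rot [ 3.129  1.4   -2.989] q [-0.04  1.06 -0.79  2.37  2.76  1.76 -1.  ] w 0.521 F [ 0.4 -0.1 -0.4]
```

View pics/q2.png

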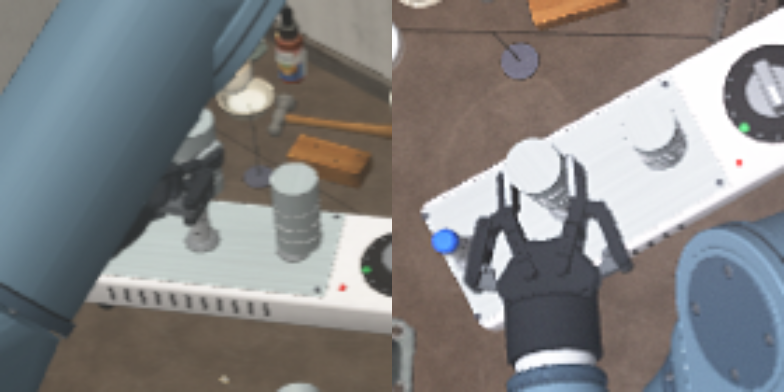

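Peg 3 (445,241) now clears the linkage (470,250), and the beaker is around peg 2. Lowering.

Call:
play_rows:
  deltas: [0, 1, -20, 0, 0, 0, 0, 1, -40, 0, 0, 0, 0, 1, -56, 0, 0, 0, 0, 1, -60, 0, 0, 0, 0, 1, -60, 0, 0, 0]

```text
t: 19.75
eef_pos: [0.5757, 0.2467, 0.1229]
eef_rot: [3.127, 1.402, -2.99]
ft_force: [-0.9, -1.0, 4.3]
grip_width: 0.52
```

```bash
python3 -c "
from h import *
s=pose(); print(Ro.from_euler('xyz',s['eef_rot']).as_matrix()[:,2])"
```

```text
t 19.75 pos [0.5757 0.2467 0.1229] rot [ 3.127  1.402 -2.99 ] q [-0.09  1.2  -0.7   2.32  2.85  1.83 -1.03] w 0.52 F [-0.9 -1.   4.3]
[ 0.97218032  0.16305774 -0.16815944]
```

Call:
play_rows:
  deltas: [0, 0, 0, 0, 0, 0, 0, 0, 0, 0, 0, 0]
  grip: 88

```text
t: 20.0
eef_pos: [0.5753, 0.2466, 0.1211]
eef_rot: [3.131, 1.397, -2.985]
ft_force: [0.5, -0.0, 0.8]
grip_width: 0.65
```

Call:
play_rows:
  deltas: [0, 0, 15, 0, 0, 0, -2, 0, 35, 0, 0, 0, -4, 0, 70, 0, 0, 0, -10, -2, 110, 0, 0, 0, -10, -2, 130, 0, 0, 0]

```text
t: 20.62
eef_pos: [0.572, 0.2496, 0.2504]
eef_rot: [-3.12, 1.399, -2.955]
ft_force: [-33.6, 43.6, 87.8]
grip_width: 0.656
```

```bash
python3 - <<'E'
from fit import *
s=pose()
C={n:shot(n) for n in ('scene','top')}
for n in C:
    for dd in masks(C[n],n,'beaker_a'):
        m=dd['pixels']; u=np.argwhere(m).mean(0)[::-1]; print(n,round(dd['confidence'],2),np.round(dd['extent']),m.sum(),onz(C[n],u,.023)[0].round(3),onz(C[n],u,.11)[0].round(3))
P0=np.array(s['eef_pos']); Q=np.array([.45,.12,.30])
be=46.7; R=W(be,10,be-90); d=R[:,2]; b=np.array([np.cos(np.radians(be)),np.sin(np.radians(be)),0]); g=np.array([.475,.024,.023])-.01*b; T=g-.003*d
print(T)
traj([(P0*.5+Q*.5+[0,0,.06],-15,65,75),(Q,-45,35,40),(T-.15*d,0,3,-20),(T-.06*d,be,10,be-90)])
E
```

```text
t 20.62 pos [0.572  0.2496 0.2504] rot [-3.12   1.399 -2.955] q [ 0.26  1.23 -1.27  2.4   2.81  1.8  -0.51] w 0.656 F [-33.6  43.6  87.8]
scene 0.55 [275. 235. 298. 271.] 611 [0.476 0.021 0.023] [ 0.432 -0.027  0.11 ]
top 0.77 [264. 248. 294. 277.] 462 [0.481 0.032 0.023] [0.473 0.027 0.11 ]
top 0.77 [211. 186. 237. 208.] 411 [0.649 0.176 0.023] [0.631 0.162 0.11 ]
top 0.58 [176. 205. 193. 225.] 270 [0.603 0.279 0.023] [0.588 0.259 0.11 ]
[0.46778454 0.01634314 0.02595442]
[-20, -21, 28, 0.0, 0.09, -0.14, -41, -43, 57, 0.01, 0.18, -0.28, -61, -64, 85, 0.01, 0.26, -0.42, -73, -77, 78, 0.07, 0.36, -0.53, -86, -90, 71, 0.13, 0.46, -0.63]
[-12, -13, -7, 0.06, 0.09, -0.11, -24, -26, -14, 0.13, 0.17, -0.23, -37, -39, -21, 0.19, 0.26, -0.34, -37, -54, -37, 0.29, 0.27, -0.46, -37, -70, -53, 0.38, 0.29, -0.57]
[0, -15, -16, 0.08, 0.01, -0.12, 0, -31, -32, 0.16, 0.03, -0.25, 0, -46, -47, 0.24, 0.04, -0.37, 0, -61, -63, 0.32, 0.06, -0.5, 0, -77, -79, 0.4, 0.07, -0.62]
[0, -15, -16, 0.08, 0.01, -0.12, 4, -12, -45, 0.14, -0.0, -0.26, 7, -8, -75, 0.19, -0.02, -0.39, 11, -4, -104, 0.25, -0.03, -0.52]
```

```bash
python3 -c "
from h import *
s=pose(); print(s['effort'],s['dq'],s['ft_torque'])
C={n:shot(n) for n in ('scene','top')}
s=pose();
cv2.imwrite('pics/r1.png',np.hstack([cv2.resize(C['scene']['img'][60:360,100:400,::-1],None,fx=1.33,fy=1.33),cv2.resize(C['top']['img'][130:430,130:430,::-1],None,fx=1.33,fy=1.33)]))"
```

```text
t 20.82 pos [0.5722 0.2488 0.25  ] rot [ 3.131  1.397 -2.99 ] q [ 0.26  1.23 -1.27  2.4   2.8   1.8  -0.52] w 0.654 F [-0.7  0.2  0.3]
[  2.19345868 -45.17341018 -18.27797234  -2.52834186   3.55433419
   2.3116909    0.17999731] [-0.04829079 -0.00651593 -0.02259263  0.00098673  0.00557637 -0.00233099
 -0.0116797 ] [-0.12149603  1.0150403   0.09235891]
t 20.93 pos [0.5715 0.2508 0.2504] rot [ 3.129  1.398 -2.989] q [ 0.26  1.23 -1.27  2.4   2.8   1.8  -0.52] w 0.654 F [-0.4  0.4  0.1]
```

View pics/r1.png

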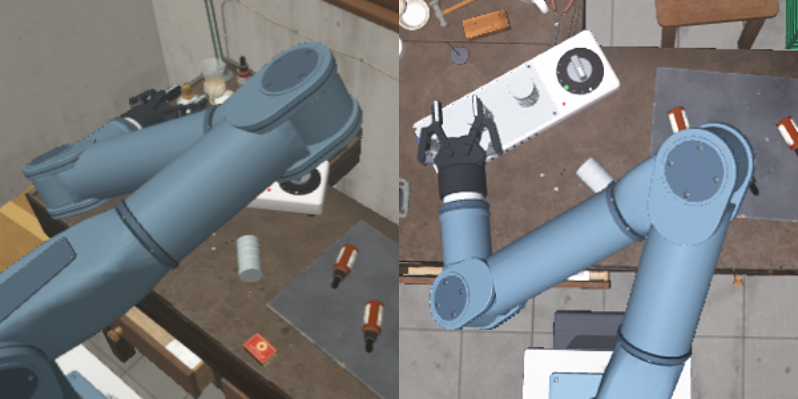

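The spike was a transient from hitting the q3/q4 limits: force is back to zero and nothing is touched, with the elbow swung out to the right. I'll unwind gently.

Call:
play_rows:
  deltas: [-5, -5, 10, 0, 0.04, -0.07, -10, -10, 20, 0, 0.09, -0.14, -15, -15, 35, 0.01, 0.13, -0.21, -20, -20, 50, 0.01, 0.18, -0.28, -25, -30, 65, 0.01, 0.22, -0.35]

```text
t: 21.55
eef_pos: [0.5452, 0.2227, 0.3163]
eef_rot: [3.114, 1.178, 2.93]
ft_force: [1.0, -0.3, 0.0]
grip_width: 0.656
```

```bash
python3 -c "
from h import *
pose()"
```

```text
t 21.55 pos [0.5452 0.2227 0.3163] rot [3.114 1.178 2.93 ] q [ 0.07  0.68 -1.25  2.27  1.92  1.59 -0.81] w 0.656 F [ 1.  -0.3  0. ]
```

```bash
python3 - <<'E'
from fit import *
s=pose()
Q=np.array([.48,.10,.30])
be=46.7; R=W(be,10,be-90); d=R[:,2]; b=np.array([np.cos(np.radians(be)),np.sin(np.radians(be)),0]); g=np.array([.475,.024,.023])-.01*b; T=g-.003*d
traj([(Q,-45,35,40),(T-.15*d,0,3,-20),(T-.06*d,be,10,be-90)],step=.14)
E
```

```text
t 21.55 pos [0.5452 0.2227 0.3163] rot [3.114 1.178 2.93 ] q [ 0.07  0.68 -1.25  2.27  1.92  1.59 -0.81] w 0.656 F [ 1.  -0.3  0. ]
[-9, -18, -2, 0.05, 0.07, -0.09, -19, -35, -5, 0.09, 0.14, -0.18, -28, -53, -7, 0.14, 0.21, -0.27, -37, -70, -9, 0.18, 0.28, -0.36, -47, -88, -12, 0.23, 0.34, -0.45]
[-9, -18, -2, 0.05, 0.07, -0.09, -19, -35, -5, 0.09, 0.14, -0.18, -22, -46, -19, 0.17, 0.15, -0.29, -25, -58, -33, 0.25, 0.17, -0.39, -29, -69, -47, 0.33, 0.18, -0.5]
[-3, -11, -14, 0.07, 0.01, -0.11, -7, -23, -28, 0.14, 0.03, -0.22, -10, -34, -42, 0.21, 0.04, -0.33, -13, -46, -56, 0.29, 0.05, -0.44, -17, -57, -70, 0.36, 0.07, -0.55]
[-3, -11, -14, 0.07, 0.01, -0.11, -1, -9, -36, 0.11, 0.0, -0.21, 2, -6, -58, 0.15, -0.01, -0.31, 5, -3, -81, 0.2, -0.02, -0.41, 7, 0, -103, 0.24, -0.03, -0.51]
```

Call:
play_rows:
  deltas: [-9, -18, 0, 0.05, 0.07, -0.09, -19, -35, 0, 0.09, 0.14, -0.18, -28, -53, 0, 0.14, 0.21, -0.27, -37, -70, -5, 0.18, 0.28, -0.36, -47, -88, -12, 0.23, 0.34, -0.45]

```text
t: 22.18
eef_pos: [0.4988, 0.134, 0.3035]
eef_rot: [3.03, 0.772, 2.403]
ft_force: [0.5, -1.1, -1.0]
grip_width: 0.654
```

Call:
play_rows:
  deltas: [-9, -18, -2, 0.05, 0.07, -0.09, -19, -35, -5, 0.09, 0.14, -0.18, -22, -46, -19, 0.17, 0.15, -0.29, -25, -58, -33, 0.25, 0.17, -0.39, -29, -69, -47, 0.33, 0.18, -0.5]
  grip: 35

```text
t: 22.8
eef_pos: [0.4704, 0.0646, 0.2557]
eef_rot: [3.0, 0.401, 1.879]
ft_force: [0.7, -0.2, -0.4]
grip_width: 0.863
```

```bash
python3 - <<'E'
from fit import *
s=pose()
be=46.7; R=W(be,10,be-90); d=R[:,2]; b=np.array([np.cos(np.radians(be)),np.sin(np.radians(be)),0]); g=np.array([.475,.024,.023])-.01*b; T=g-.003*d
traj([(T-.15*d,0,3,-20),(T-.06*d,be,10,be-90)],step=.14)
E
```

```text
t 22.8 pos [0.4704 0.0646 0.2557] rot [3.    0.401 1.879] q [ 0.5   0.43 -1.21  2.08  0.94  1.15 -0.86] w 0.863 F [ 0.7 -0.2 -0.4]
[-3, -11, -14, 0.07, 0.01, -0.11, -7, -22, -27, 0.14, 0.03, -0.22, -10, -34, -41, 0.21, 0.04, -0.33, -14, -45, -55, 0.29, 0.06, -0.44, -17, -56, -68, 0.36, 0.07, -0.55]
[-3, -11, -14, 0.07, 0.01, -0.11, -1, -8, -36, 0.11, 0.0, -0.21, 2, -6, -58, 0.15, -0.01, -0.31, 5, -3, -80, 0.2, -0.02, -0.41, 7, 0, -102, 0.24, -0.03, -0.51]
```

Call:
play_rows:
  deltas: [-3, -11, -10, 0.07, 0.01, -0.11, -7, -22, -20, 0.14, 0.03, -0.22, -10, -34, -30, 0.21, 0.04, -0.33, -14, -45, -40, 0.29, 0.06, -0.44, -17, -56, -50, 0.36, 0.07, -0.55]

```text
t: 23.42
eef_pos: [0.4538, 0.0085, 0.2058]
eef_rot: [3.059, 0.043, 1.336]
ft_force: [-0.1, -0.3, -0.8]
grip_width: 0.864
```

Call:
play_rows:
  deltas: [-3, -11, -14, 0.07, 0.01, -0.11, -1, -8, -30, 0.11, 0, -0.21, 2, -6, -50, 0.15, -0.01, -0.31, 5, -3, -70, 0.2, -0.02, -0.41, 7, 0, -85, 0.24, -0.03, -0.51]

```text
t: 24.05
eef_pos: [0.4607, 0.0089, 0.1204]
eef_rot: [-3.137, -0.18, 0.818]
ft_force: [-0.8, -0.8, -0.2]
grip_width: 0.86
```

```bash
python3 - <<'E'
from fit import *
s=pose()
C={n:shot(n) for n in ('scene','top')}
for n in C:
    for dd in masks(C[n],n,'beaker_a'):
        m=dd['pixels']; u=np.argwhere(m).mean(0)[::-1]; x=onz(C[n],u,.023)[0]
        f=fit('beaker',[(C[n],m)],x[0],x[1],[.8]) if m.sum()>500 and x[1]<.1 else ''
        print(n,round(dd['confidence'],2),np.round(dd['extent']),m.sum(),x.round(3),f)
be=46.7; R=W(be,10,be-90); d=R[:,2]; b=np.array([np.cos(np.radians(be)),np.sin(np.radians(be)),0]); g=np.array([.475,.024,.023])-.01*b; T=g-.003*d
traj([(T,be,10,be-90)],step=.14)
E
```

```text
t 24.05 pos [0.4607 0.0089 0.1204] rot [-3.137 -0.18   0.818] q [ 0.77  0.6  -0.98  2.17  0.7   0.59 -1.42] w 0.86 F [-0.8 -0.8 -0.2]
scene 0.69 [276. 236. 298. 273.] 572 [0.475 0.02  0.023] (array([0.47573666, 0.02073542, 0.82236739]), np.float64(0.06565199506375977))
top 0.79 [214. 182. 235. 211.] 437 [0.648 0.176 0.023] 
top 0.71 [266. 251. 282. 267.] 165 [0.496 0.048 0.023] 
top 0.55 [175. 204. 202. 224.] 428 [0.597 0.267 0.023] 
[3, 4, -48, -0.0, 0.0, -0.0, 7, 8, -95, -0.0, 0.0, -0.01]
```

Call:
play_rows:
  deltas: [2, 2, -30, 0, 0, 0, 5, 5, -65, 0, 0, 0, 7, 7, -94, 0, 0, 0, 7, 7, -94, 0, 0, 0]

```text
t: 24.75
eef_pos: [0.4677, 0.0149, 0.0262]
eef_rot: [-3.137, -0.177, 0.821]
ft_force: [1.2, -0.3, 1.3]
grip_width: 0.862
```

Call:
play_rows:
  deltas: [0, 0, 0, 0, 0, 0, 0, 0, 0, 0, 0, 0, 0, 0, 0, 0, 0, 0, 0, 0, 0, 0, 0, 0]
  grip: 255

```text
t: 25.25
eef_pos: [0.4688, 0.0139, 0.0282]
eef_rot: [-3.139, -0.18, 0.818]
ft_force: [-2.9, 0.2, 9.7]
grip_width: 0.521
```

Call:
play_rows:
  deltas: [0, 0, 40, 0, 0, 0, 0, 10, 90, 0, 0, 0, 0, 20, 140, 0, 0, 0, 0, 30, 180, 0, 0, 0, 0, 30, 180, 0, 0, 0]

```text
t: 25.88
eef_pos: [0.4698, 0.0443, 0.2099]
eef_rot: [3.14, -0.182, 0.819]
ft_force: [0.7, -0.8, -0.8]
grip_width: 0.521
```

```bash
python3 - <<'E'
from h import *
s=pose()
ga=0; R=W(ga,80,ga+90)
pk=np.array([.527,.331]); d=R[:,2]; T=np.array([*pk,.110])+[0,0,.010]-.003*d; up=T+[0,0,.105]
P0=np.array(s['eef_pos']); Q=np.array([.44,.18,.33]); print(T,up)
traj([(P0+[.0,.05,.06],0,2,-10),(Q,-40,35,ga+60),(Q*.5+up*.5+[0,0,.05],ga-15,65,ga+80),(up,ga,80,ga+90)])
E
```

```text
t 25.88 pos [0.4698 0.0443 0.2099] rot [ 3.14  -0.182  0.819] q [ 0.85  0.48 -1.17  2.09  0.51  0.76 -1.35] w 0.521 F [ 0.7 -0.8 -0.8]
[0.52404558 0.331      0.12052094] [0.52404558 0.331      0.22552094]
[0, 13, 15, -0.04, 0.01, 0.14, 0, 25, 30, -0.09, 0.02, 0.29, 0, 38, 45, -0.13, 0.04, 0.43, 0, 50, 60, -0.17, 0.05, 0.57, -4, 61, 68, -0.26, 0.04, 0.72]
[-4, 11, 8, -0.08, -0.02, 0.15, -7, 21, 15, -0.16, -0.03, 0.29, -11, 32, 23, -0.24, -0.05, 0.44, -15, 43, 30, -0.32, -0.07, 0.58, -19, 54, 38, -0.4, -0.09, 0.73]
[-4, 11, 8, -0.08, -0.02, 0.15, -7, 21, 15, -0.16, -0.03, 0.29, 3, 40, 14, -0.22, -0.16, 0.38, 14, 59, 14, -0.29, -0.28, 0.46, 24, 78, 13, -0.35, -0.41, 0.54]
[11, 19, -1, -0.05, -0.12, 0.09, 25, 44, -35, -0.03, -0.22, 0.17, 39, 69, -69, -0.01, -0.31, 0.24, 53, 94, -103, 0.01, -0.4, 0.32]
```

q3 has drifted close to its limit. I'll force a self-motion by yawing the wrist until q7 saturates, which should bring the elbow back.

Call:
play_rows:
  deltas: [0, 5, 5, 0, 0, -0.17, 0, 10, 10, 0, 0, -0.34, 0, 15, 15, 0, 0, -0.51, 0, 20, 20, 0, 0, -0.68, 0, 20, 20, 0, 0, -0.85]

```text
t: 26.5
eef_pos: [0.4674, 0.0633, 0.2264]
eef_rot: [-3.138, -0.178, -0.038]
ft_force: [0.0, 0.3, -1.3]
grip_width: 0.522
```

Call:
play_rows:
  deltas: [0, 0, 0, 0, 0, -0.17, 0, 0, 0, 0, 0, -0.34, 0, 0, 0, 0, 0, -0.51, 0, 0, 0, 0, 0, -0.6, 0, 0, 0, 0, 0, -0.7]

```text
t: 27.12
eef_pos: [0.4659, 0.0616, 0.2226]
eef_rot: [3.135, -0.173, -0.662]
ft_force: [-0.3, -0.7, -1.7]
grip_width: 0.522
```

```bash
python3 -c "
from h import *
pose()"
```

```text
t 27.12 pos [0.4659 0.0616 0.2226] rot [ 3.135 -0.173 -0.662] q [-0.23  0.22 -0.11  2.1   0.26  0.75 -2.75] w 0.522 F [-0.3 -0.7 -1.7]
```

Call:
play_rows:
  deltas: [0, 0, 0, 0, 0, -0.07, 0, 0, 0, 0, 0, -0.14, 0, 0, 0, 0, 0, -0.21, 0, 0, 0, 0, 0, -0.28, 0, 0, 0, 0, 0, -0.35]

```text
t: 27.75
eef_pos: [0.4658, 0.0621, 0.2227]
eef_rot: [3.135, -0.174, -1.012]
ft_force: [-1.0, 0.4, -1.5]
grip_width: 0.525
```

```bash
python3 -c "
from h import *
pose()"
```

```text
t 27.75 pos [0.4658 0.0621 0.2227] rot [ 3.135 -0.174 -1.012] q [-1.05  0.32  0.85  2.11 -0.1   0.77 -2.74] w 0.525 F [-1.   0.4 -1.5]
```

That worked: q3 is at +0.85 now. On to peg 3.

```bash
python3 - <<'E'
from h import *
s=pose()
ga=0; R=W(ga,80,ga+90)
pk=np.array([.527,.331]); d=R[:,2]; T=np.array([*pk,.110])+[0,0,.010]-.003*d; up=T+[0,0,.105]
P0=np.array(s['eef_pos']); Q=np.array([.44,.18,.33]); print(T,up)
traj([(P0+[.0,.03,.03],0,2,-80),(P0+[-.01,.06,.06],0,2,-10),(Q,-40,35,ga+60)])
print()
traj([(Q*.5+up*.5+[0,0,.05],ga-15,65,ga+80),(up,ga,80,ga+90)],start=(Q,-40,35,ga+60))
E
```

```text
t 27.75 pos [0.4658 0.0621 0.2227] rot [ 3.135 -0.174 -1.012] q [-1.05  0.32  0.85  2.11 -0.1   0.77 -2.74] w 0.525 F [-1.   0.4 -1.5]
[0.52404558 0.331      0.12052094] [0.52404558 0.331      0.22552094]
[0, 4, 4, 0.01, 0.02, 0.15, 0, 8, 8, 0.02, 0.03, 0.3, 0, 11, 11, 0.02, 0.05, 0.44, 0, 15, 15, 0.03, 0.07, 0.59, 0, 19, 19, 0.04, 0.08, 0.74]
[0, 4, 4, 0.01, 0.02, 0.15, 0, 8, 8, 0.02, 0.03, 0.3, 0, 11, 11, 0.02, 0.05, 0.44, -1, 15, 15, 0.01, 0.05, 0.6, -3, 19, 19, 0.0, 0.06, 0.75]
[-1, 4, 4, -0.01, 0.0, 0.15, -3, 7, 8, -0.01, 0.0, 0.31, -4, 11, 11, -0.02, 0.0, 0.46, -5, 15, 15, -0.02, 0.0, 0.61, -6, 19, 19, -0.03, 0.0, 0.76]
[-1, 4, 4, -0.01, 0.0, 0.15, -3, 11, 10, -0.09, -0.01, 0.3, -5, 18, 16, -0.17, -0.02, 0.44, -7, 25, 21, -0.25, -0.03, 0.59, -9, 33, 27, -0.34, -0.05, 0.74]
[-2, 7, 6, -0.08, -0.02, 0.15, -4, 14, 12, -0.16, -0.03, 0.29, -6, 22, 18, -0.24, -0.05, 0.44, -8, 29, 24, -0.32, -0.07, 0.58]

[11, 19, -1, -0.05, -0.12, 0.09, 21, 38, -1, -0.09, -0.25, 0.18, 32, 57, -2, -0.14, -0.37, 0.28, 42, 76, -2, -0.18, -0.5, 0.37, 56, 101, -36, -0.17, -0.6, 0.43]
[14, 25, -34, 0.02, -0.09, 0.08, 28, 50, -68, 0.03, -0.18, 0.16]
```

Call:
play_rows:
  deltas: [0, 4, 4, 0.01, 0.02, 0.15, 0, 8, 8, 0.02, 0.03, 0.3, 0, 11, 11, 0.02, 0.05, 0.44, 0, 15, 15, 0.03, 0.07, 0.59, 0, 19, 19, 0.04, 0.08, 0.74]

```text
t: 28.38
eef_pos: [0.4659, 0.0809, 0.2415]
eef_rot: [3.12, -0.086, -0.263]
ft_force: [0.1, -0.5, -1.7]
grip_width: 0.521
```

Call:
play_rows:
  deltas: [0, 4, 4, 0.01, 0.02, 0.15, 0, 8, 8, 0.02, 0.03, 0.3, 0, 11, 11, 0.02, 0.05, 0.44, -1, 15, 15, 0.01, 0.05, 0.6, -3, 19, 19, 0, 0.06, 0.75]

```text
t: 29.0
eef_pos: [0.4628, 0.0997, 0.2605]
eef_rot: [3.127, -0.028, 0.487]
ft_force: [-0.6, 0.0, -0.7]
grip_width: 0.52
```

Call:
play_rows:
  deltas: [-1, 4, 4, -0.01, 0, 0.15, -3, 7, 8, -0.01, 0, 0.31, -4, 11, 11, -0.02, 0, 0.46, -5, 15, 15, -0.02, 0, 0.61, -6, 19, 19, -0.03, 0, 0.76]

```text
t: 29.62
eef_pos: [0.4569, 0.1186, 0.2794]
eef_rot: [3.109, -0.006, 1.247]
ft_force: [-0.3, 0.1, -1.4]
grip_width: 0.522
```

Call:
play_rows:
  deltas: [-1, 4, 4, -0.01, 0, 0.15, -3, 11, 10, -0.09, -0.01, 0.3, -5, 18, 16, -0.17, -0.02, 0.44, -7, 25, 21, -0.25, -0.03, 0.59, -9, 33, 27, -0.34, -0.05, 0.74]

```text
t: 30.25
eef_pos: [0.4484, 0.1518, 0.3067]
eef_rot: [3.075, 0.33, 1.989]
ft_force: [-0.9, 0.3, -1.2]
grip_width: 0.518
```

Call:
play_rows:
  deltas: [-2, 7, 6, -0.08, -0.02, 0.15, -4, 14, 12, -0.16, -0.03, 0.29, -6, 22, 18, -0.24, -0.05, 0.44, -8, 29, 24, -0.32, -0.07, 0.58]

```text
t: 30.75
eef_pos: [0.4403, 0.1811, 0.3306]
eef_rot: [-3.023, 0.607, 2.66]
ft_force: [0.2, -0.4, -0.6]
grip_width: 0.521
```

```bash
python3 - <<'E'
from h import *
s=pose()
ga=0; R=W(ga,80,ga+90)
pk=np.array([.527,.331]); d=R[:,2]; T=np.array([*pk,.110])+[0,0,.010]-.003*d; up=T+[0,0,.105]
Q=np.array([.44,.18,.33])
traj([(Q*.5+up*.5+[0,0,.05],ga-15,65,ga+80),(up,ga,80,ga+90)])
E
```

```text
t 30.75 pos [0.4403 0.1811 0.3306] rot [-3.023  0.607  2.66 ] q [-1.01  0.11  0.13  2.09  0.7   1.07 -0.22] w 0.521 F [ 0.2 -0.4 -0.6]
[10, 19, -1, -0.05, -0.12, 0.09, 21, 37, -1, -0.09, -0.25, 0.18, 31, 56, -2, -0.14, -0.37, 0.27, 42, 74, -3, -0.18, -0.49, 0.36, 56, 100, -37, -0.16, -0.59, 0.43]
[14, 25, -34, 0.02, -0.09, 0.08, 28, 50, -68, 0.03, -0.18, 0.16]
```

Call:
play_rows:
  deltas: [10, 19, 0, -0.05, -0.12, 0.09, 21, 37, 0, -0.09, -0.25, 0.18, 31, 56, 0, -0.14, -0.37, 0.27, 42, 74, 0, -0.18, -0.49, 0.36, 56, 100, -20, -0.16, -0.59, 0.43]

```text
t: 31.38
eef_pos: [0.4965, 0.2824, 0.3108]
eef_rot: [-3.035, 1.214, 3.094]
ft_force: [1.5, -0.2, -1.0]
grip_width: 0.518
```

Call:
play_rows:
  deltas: [14, 25, -40, 0.02, -0.09, 0.08, 28, 50, -85, 0.03, -0.18, 0.16, 28, 50, -85, 0.03, -0.18, 0.16, 28, 50, -85, 0.03, -0.18, 0.16]

```text
t: 31.88
eef_pos: [0.525, 0.3305, 0.2277]
eef_rot: [3.115, 1.392, 3.118]
ft_force: [0.3, 1.0, -0.0]
grip_width: 0.521
```

```bash
python3 - <<'E'
from h import *
s=pose()
ga=0; R=W(ga,80,ga+90)
pk=np.array([.527,.331]); d=R[:,2]; T=np.array([*pk,.110])+[0,0,.010]-.003*d; up=T+[0,0,.105]
traj([(up,ga,80,ga+90)])
C={n:shot(n) for n in ('scene','top')}
for n in C:
  print(n,proj(C[n],np.array(s['eef_pos'])+[0,0,.032-.02]).round(0), proj(C[n],[.527,.331,.148]).round(0))
cv2.imwrite('pics/s1.png',np.hstack([cv2.resize(C['scene']['img'][90:230,150:290,::-1],None,fx=2.8,fy=2.8),cv2.resize(C['top']['img'][150:290,110:250,::-1],None,fx=2.8,fy=2.8)]))
E
```

```text
t 31.88 pos [0.525  0.3305 0.2277] rot [3.115 1.392 3.118] q [-1.21  0.73  0.11  2.3   2.    1.28 -1.5 ] w 0.521 F [ 0.3  1.  -0. ]
[-1, 0, -2, -0.0, -0.0, -0.0]
scene [[206. 132.]] [[213. 158.]]
top [[137. 231.]] [[148. 236.]]
```

View pics/s1.png

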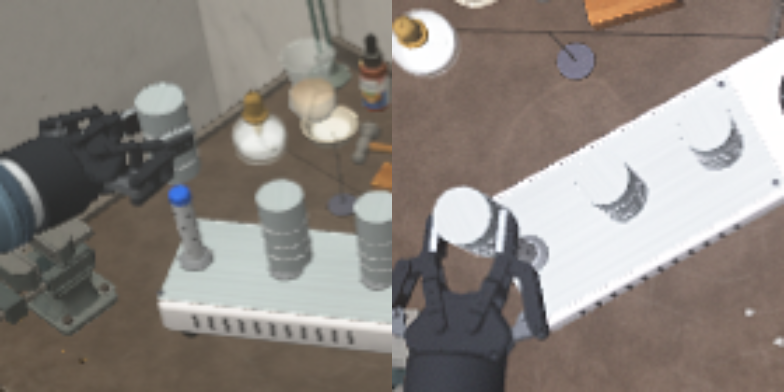

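Picture: beakers hang on pegs 1 and 2, and the third is floor-up above peg 3 (tip at (180,195)). Lower and release.

Call:
play_rows:
  deltas: [0, 0, -25, 0, 0, 0, 0, 0, -50, 0, 0, 0, 0, 0, -75, 0, 0, 0, 0, 0, -100, 0, 0, 0, 0, 0, -106, 0, 0, 0]

```text
t: 32.6
eef_pos: [0.5253, 0.3328, 0.1232]
eef_rot: [3.084, 1.393, 3.09]
ft_force: [-0.2, -0.1, -1.1]
grip_width: 0.524
```

Call:
play_rows:
  deltas: [0, 0, 0, 0, 0, 0, 0, 0, 0, 0, 0, 0]

```text
t: 32.85
eef_pos: [0.5251, 0.3318, 0.1222]
eef_rot: [3.101, 1.393, 3.107]
ft_force: [0.3, 0.1, -0.5]
grip_width: 0.524
```

```bash
python3 -c "
from h import *
pose()"
```

```text
t 32.85 pos [0.5251 0.3318 0.1222] rot [3.101 1.393 3.107] q [-1.19  1.    0.08  2.23  2.03  1.37 -1.69] w 0.524 F [ 0.3  0.1 -0.5]
```

Call:
play_rows:
  deltas: [0, 0, -2, 0, 0, 0, 0, 0, -2, 0, 0, 0]

```text
t: 33.1
eef_pos: [0.5253, 0.3317, 0.1207]
eef_rot: [3.107, 1.397, 3.113]
ft_force: [-3.2, -0.1, 6.5]
grip_width: 0.52
```

Call:
play_rows:
  deltas: [0, 0, 0, 0, 0, 0, 0, 0, 0, 0, 0, 0]
  grip: 88

```text
t: 33.35
eef_pos: [0.5247, 0.3313, 0.1181]
eef_rot: [3.116, 1.391, 3.121]
ft_force: [-1.0, 0.8, 0.2]
grip_width: 0.655
```

Call:
play_rows:
  deltas: [0, 0, 15, 0, 0, 0, -2, 0, 35, 0, 0, 0, -4, 0, 65, 0, 0, 0, -6, -2, 100, 0, 0, 0, -8, -2, 125, 0, 0, 0]

```text
t: 33.98
eef_pos: [0.5167, 0.3287, 0.2452]
eef_rot: [3.112, 1.392, 3.117]
ft_force: [-0.6, -0.4, -0.0]
grip_width: 0.656
```

```bash
python3 - <<'E'
from fit import *
s=pose()
C={n:shot(n) for n in ('scene','top')}
for n in C:
    for dd in masks(C[n],n,'beaker_a'):
        m=dd['pixels']; u=np.argwhere(m).mean(0)[::-1]; print(n,round(dd['confidence'],2),np.round(dd['extent']),m.sum(),onz(C[n],u,.11)[0].round(3))
k=[onz(C['top'],np.array(p)/2.1+[130,140],.01)[0][:2].round(3) for p in ((407,87),(650,103),(638,328),(390,310))]; print('slate',k,np.mean(k,0))
be=17.1; b=np.array([np.cos(np.radians(be)),np.sin(np.radians(be)),0]); R=W(be,15,be-90); d=R[:,2]; g=np.array([.585,-.130,.0265])-.010*b; T=g-.0078*d; print(T)
P0=np.array(s['eef_pos']); Q=np.array([.46,.16,.32])
traj([(P0*.5+Q*.5+[0,0,.04],-15,65,75),(Q,-50,35,40),([.54,.0,.27],-20,4,-20),(T-.1*d,be,15,be-90)])
E
```

```text
t 33.98 pos [0.5167 0.3287 0.2452] rot [3.112 1.392 3.117] q [-1.22  0.68  0.11  2.32  1.98  1.27 -1.47] w 0.656 F [-0.6 -0.4 -0. ]
scene 0.96 [206. 152. 228. 184.] 487 [0.532 0.332 0.11 ]
scene 0.81 [275. 158. 295. 192.] 550 [0.633 0.162 0.11 ]
scene 0.6 [242. 156. 261. 189.] 514 [0.583 0.249 0.11 ]
top 0.64 [213. 182. 238. 208.] 407 [0.631 0.161 0.11 ]
top 0.57 [142. 223. 166. 247.] 245 [0.534 0.331 0.11 ]
top 0.56 [176. 201. 202. 227.] 459 [0.583 0.247 0.11 ]
slate [array([ 0.7  , -0.083]), array([ 0.687, -0.389]), array([ 0.405, -0.373]), array([ 0.421, -0.068])] [ 0.55325 -0.22825]
[ 0.57351253 -0.13353401  0.03403422]
[-9, -28, 26, 0.01, 0.09, -0.09, -19, -57, 53, 0.02, 0.17, -0.18, -28, -85, 79, 0.03, 0.26, -0.26, -34, -102, 78, 0.09, 0.35, -0.38, -40, -119, 78, 0.15, 0.45, -0.49]
[-6, -17, -1, 0.06, 0.09, -0.12, -11, -34, -1, 0.11, 0.18, -0.24, -17, -51, -2, 0.17, 0.27, -0.36, -6, -73, -9, 0.28, 0.28, -0.49, 6, -96, -16, 0.39, 0.29, -0.62]
[11, -23, -7, 0.09, 0.01, -0.14, 23, -46, -14, 0.18, 0.01, -0.28, 34, -69, -21, 0.27, 0.02, -0.42, 46, -91, -29, 0.37, 0.02, -0.57, 57, -114, -36, 0.46, 0.03, -0.71]
[1, -24, -23, 0.04, -0.02, -0.15, 3, -47, -46, 0.08, -0.05, -0.3, 4, -71, -70, 0.12, -0.07, -0.45, 6, -94, -93, 0.16, -0.1, -0.61, 7, -118, -116, 0.2, -0.12, -0.76]
[1, -24, -23, 0.04, -0.02, -0.15]
```

All three beakers hang. On to the first bottle.

Call:
play_rows:
  deltas: [-9, -28, 26, 0.01, 0.09, -0.09, -19, -57, 53, 0.02, 0.17, -0.18, -28, -85, 79, 0.03, 0.26, -0.26, -34, -102, 78, 0.09, 0.35, -0.38, -40, -119, 78, 0.15, 0.45, -0.49]

```text
t: 34.8
eef_pos: [0.4759, 0.2101, 0.3203]
eef_rot: [3.078, 0.918, 2.584]
ft_force: [0.2, -0.1, -0.3]
grip_width: 0.653
```

Call:
play_rows:
  deltas: [-6, -17, 0, 0.06, 0.09, -0.12, -11, -34, 0, 0.11, 0.18, -0.24, -17, -51, 0, 0.17, 0.27, -0.36, -6, -73, -9, 0.28, 0.28, -0.49, 6, -96, -16, 0.39, 0.29, -0.62]
  grip: 35

```text
t: 35.42
eef_pos: [0.4827, 0.1138, 0.3038]
eef_rot: [3.048, 0.442, 1.93]
ft_force: [0.5, -0.0, 0.0]
grip_width: 0.86
```

Call:
play_rows:
  deltas: [11, -23, -7, 0.09, 0.01, -0.14, 23, -46, -14, 0.18, 0.01, -0.28, 34, -69, -21, 0.27, 0.02, -0.42, 46, -91, -29, 0.37, 0.02, -0.57, 57, -114, -36, 0.46, 0.03, -0.71]

```text
t: 36.05
eef_pos: [0.5396, -0.0004, 0.2676]
eef_rot: [3.077, -0.007, 1.213]
ft_force: [-0.2, 0.8, 0.1]
grip_width: 0.859
```

Call:
play_rows:
  deltas: [1, -24, -15, 0.04, -0.02, -0.15, 3, -47, -30, 0.08, -0.05, -0.3, 4, -71, -45, 0.12, -0.07, -0.45, 6, -94, -60, 0.16, -0.1, -0.61, 7, -118, -75, 0.2, -0.12, -0.76]

```text
t: 36.67
eef_pos: [0.5459, -0.1184, 0.1922]
eef_rot: [3.121, -0.228, 0.443]
ft_force: [0.7, 1.1, 0.2]
grip_width: 0.863
```

```bash
python3 - <<'E'
from fit import *
s=pose()
C={n:shot(n) for n in ('scene','top')}
for n in C:
    for dd in masks(C[n],n,'bottle_a'):
        m=dd['pixels']; u=np.argwhere(m).mean(0)[::-1]; print(n,round(dd['confidence'],2),np.round(dd['extent']),m.sum(),onz(C[n],u,.02)[0].round(3))
be=17.1; b=np.array([np.cos(np.radians(be)),np.sin(np.radians(be)),0]); R=W(be,15,be-90); d=R[:,2]; g=np.array([.585,-.130,.0265])-.010*b; T=g-.0078*d; print(T)
traj([(T-.06*d,be,15,be-90),(T,be,15,be-90)])
E
```

```text
t 36.67 pos [ 0.5459 -0.1184  0.1922] rot [ 3.121 -0.228  0.443] q [-0.18  0.4   0.48  2.01 -0.53  0.65 -0.48] w 0.863 F [0.7 1.1 0.2]
scene 0.71 [424. 292. 437. 331.] 470 [ 0.572 -0.351  0.02 ]
scene 0.66 [375. 285. 389. 323.] 439 [ 0.511 -0.252  0.02 ]
scene 0.64 [347. 240. 371. 274.] 389 [ 0.588 -0.132  0.02 ]
top 0.66 [408. 217. 440. 253.] 425 [ 0.566 -0.351  0.02 ]
[ 0.57351253 -0.13353401  0.03403422]
[6, -10, -50, 0.02, -0.01, -0.07, 13, -20, -101, 0.03, -0.03, -0.15, 20, -18, -130, 0.03, -0.03, -0.15, 28, -16, -159, 0.03, -0.03, -0.15]
```

Call:
play_rows:
  deltas: [6, -10, -40, 0.02, -0.01, -0.07, 13, -20, -90, 0.03, -0.03, -0.15, 18, -19, -115, 0.03, -0.03, -0.15, 23, -17, -140, 0.03, -0.03, -0.15, 28, -16, -158, 0.03, -0.03, -0.15]

```text
t: 37.5
eef_pos: [0.5752, -0.1319, 0.0349]
eef_rot: [3.138, -0.268, 0.297]
ft_force: [0.6, -0.3, 0.2]
grip_width: 0.862
```

Call:
play_rows:
  deltas: [0, 0, 0, 0, 0, 0, 0, 0, 0, 0, 0, 0]

```text
t: 37.75
eef_pos: [0.5752, -0.1336, 0.0367]
eef_rot: [3.136, -0.269, 0.295]
ft_force: [-0.1, -0.6, -0.3]
grip_width: 0.863
```

```bash
python3 - <<'E'
from h import *
s=pose()
c=shot('scene'); cv2.imwrite('pics/b1.png',cv2.resize(c['img'][190:340,300:460,::-1],None,fx=4,fy=4))
be=17.1; b=np.array([np.cos(np.radians(be)),np.sin(np.radians(be)),0]); R=W(be,15,be-90); d=R[:,2]; g=np.array([.585,-.130,.0265])-.010*b; T=g-.0078*d; print(T)
traj([(T,be,15,be-90)])
E
```

```text
t 37.75 pos [ 0.5752 -0.1336  0.0367] rot [ 3.136 -0.269  0.295] q [ 0.06  0.69  0.2   2.01 -0.88  0.33 -0.25] w 0.863 F [-0.1 -0.6 -0.3]
[ 0.57351253 -0.13353401  0.03403422]
[-2, 0, -3, 0.0, 0.01, 0.0]
```

View pics/b1.png

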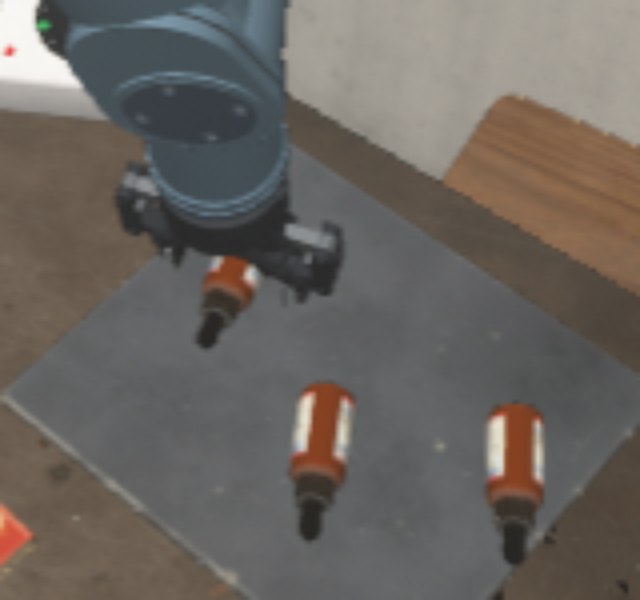

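The jaws straddle bottle 1's body at about (235,275). Close and lift.

Call:
play_rows:
  deltas: [-1, 0, -2, 0, 0, 0, -1, 0, -2, 0, 0, 0, -1, 0, -2, 0, 0, 0, -1, 0, -2, 0, 0, 0, -1, 0, -2, 0, 0, 0]
  grip: 255

```text
t: 38.42
eef_pos: [0.5737, -0.1337, 0.0345]
eef_rot: [3.137, -0.268, 0.294]
ft_force: [-3.9, 0.3, 5.3]
grip_width: 0.357
```

Call:
play_rows:
  deltas: [0, 0, 25, 0, 0, 0, 0, 0, 60, 0, 0, 0, -10, 10, 110, 0, 0, 0, -20, 20, 150, 0, 0, 0, -20, 20, 150, 0, 0, 0]

```text
t: 39.05
eef_pos: [0.5549, -0.1131, 0.1868]
eef_rot: [3.135, -0.273, 0.296]
ft_force: [-0.5, 0.5, -0.8]
grip_width: 0.356
```

```bash
cat >> h.py <<'E'
def stand(be,ga,xy,h=.045,ax=.0078,lift=.06,Q=None,psim=None):
    "after grasp at lean 15 az be: trajectory to standing above xy"
    s=pose(); P0=np.array(s['eef_pos']); R=W(ga,75,ga+90); d=R[:,2]
    bt=W(be,15,be-90).T@[np.cos(np.radians(be)),np.sin(np.radians(be)),0]; print('down?',(R@bt).round(2))
    T=np.array([*xy,.010+h])-ax*d; up=T+[0,0,lift]; r=np.array([-np.cos(np.radians(ga)),-np.sin(np.radians(ga)),0])
    if Q is None: Q=up+.13*r+[0,0,.13]
    print('T',T.round(4),'Q',Q)
    traj([((P0+Q)/2+[0,0,.03],ga-60,4,(be-90+ga+60)/2),(Q,ga-40,35,ga+60),((Q+up)/2+[0,0,.03],ga-15,60,ga+80),(up,ga,75,ga+90)],step=.16)
    return T
E
python3 - <<'E'
from h import *
stand(17.1,-35,(.62,-.13))
E
```

```text
t 39.05 pos [ 0.5549 -0.1131  0.1868] rot [ 3.135 -0.273  0.296] q [-0.23  0.41  0.52  2.04 -0.62  0.59 -0.55] w 0.356 F [-0.5  0.5 -0.8]
down? [-0.  0. -1.]
T [ 0.6138 -0.1257  0.057 ] Q [ 0.50733856 -0.05111361  0.24701879]
[-4, 5, 10, -0.04, 0.04, 0.14, -8, 10, 20, -0.08, 0.08, 0.28, -12, 15, 30, -0.12, 0.13, 0.42, -16, 21, 40, -0.16, 0.17, 0.56, -20, 26, 50, -0.2, 0.21, 0.7]
[-4, 5, 10, -0.04, 0.04, 0.14, -7, 10, 10, -0.12, 0.06, 0.26, -11, 14, 10, -0.2, 0.08, 0.37, -14, 18, 10, -0.28, 0.11, 0.49, -18, 23, 10, -0.36, 0.13, 0.6]
[-3, 4, 0, -0.08, 0.02, 0.12, -7, 9, 0, -0.16, 0.04, 0.23, -10, 13, 0, -0.24, 0.05, 0.35, 3, 4, -9, -0.34, -0.01, 0.43, 16, -5, -17, -0.44, -0.07, 0.52]
[13, -9, -9, -0.09, -0.07, 0.09, 27, -19, -17, -0.18, -0.13, 0.18, 44, -31, -49, -0.22, -0.22, 0.26, 62, -43, -81, -0.26, -0.3, 0.33, 80, -56, -112, -0.3, -0.39, 0.4]
```

Call:
play_rows:
  deltas: [-4, 5, 10, -0.04, 0.04, 0.14, -8, 10, 20, -0.08, 0.08, 0.28, -12, 15, 30, -0.12, 0.13, 0.42, -16, 21, 40, -0.16, 0.17, 0.56, -20, 26, 50, -0.2, 0.21, 0.7]

```text
t: 39.67
eef_pos: [0.5332, -0.0876, 0.233]
eef_rot: [3.107, 0.017, 1.008]
ft_force: [0.4, 0.3, -0.7]
grip_width: 0.353
```

Call:
play_rows:
  deltas: [-4, 5, 10, -0.04, 0.04, 0.14, -7, 10, 10, -0.12, 0.06, 0.26, -11, 14, 10, -0.2, 0.08, 0.37, -14, 18, 10, -0.28, 0.11, 0.49, -18, 23, 10, -0.36, 0.13, 0.6]

```text
t: 40.3
eef_pos: [0.5155, -0.0644, 0.2428]
eef_rot: [3.14, 0.392, 1.623]
ft_force: [-0.8, -0.4, -1.5]
grip_width: 0.352
```

Call:
play_rows:
  deltas: [-3, 4, 0, -0.08, 0.02, 0.12, -7, 9, 0, -0.16, 0.04, 0.23, -10, 13, 0, -0.24, 0.05, 0.35, 3, 4, -5, -0.34, -0.01, 0.43, 16, -5, -10, -0.44, -0.07, 0.52]

```text
t: 40.92
eef_pos: [0.5319, -0.0691, 0.2328]
eef_rot: [-3.049, 0.824, 2.207]
ft_force: [0.7, -0.2, -0.3]
grip_width: 0.356
```

Call:
play_rows:
  deltas: [13, -9, -9, -0.09, -0.07, 0.09, 27, -19, -17, -0.18, -0.13, 0.18, 44, -31, -40, -0.22, -0.22, 0.26, 62, -43, -70, -0.26, -0.3, 0.33, 80, -56, -95, -0.3, -0.39, 0.4]

```text
t: 41.55
eef_pos: [0.6059, -0.1247, 0.1613]
eef_rot: [-3.085, 1.291, 2.525]
ft_force: [1.2, -1.1, 0.7]
grip_width: 0.351
```

```bash
python3 - <<'E'
from h import *
s=pose()
ga=-35;R=W(ga,75,ga+90); T=np.array([.6138,-.1257,.057]); 
traj([(T+[0,0,.04],ga,75,ga+90),(T,ga,75,ga+90)])
C={n:shot(n) for n in ('scene','top')}
cv2.imwrite('pics/b2.png',np.hstack([cv2.resize(C['scene']['img'][150:310,280:440,::-1],None,fx=2.5,fy=2.5),cv2.resize(C['top']['img'][150:310,270:430,::-1],None,fx=2.5,fy=2.5)]))
E
```

```text
t 41.55 pos [ 0.6059 -0.1247  0.1613] rot [-3.085  1.291  2.525] q [-0.83  0.98  0.62  2.35  2.22  0.9  -1.93] w 0.351 F [ 1.2 -1.1  0.7]
[4, 0, -32, 0.0, -0.01, 0.03, 8, -1, -64, 0.0, -0.02, 0.06, 8, -1, -104, 0.0, -0.02, 0.06]
```

View pics/b2.png

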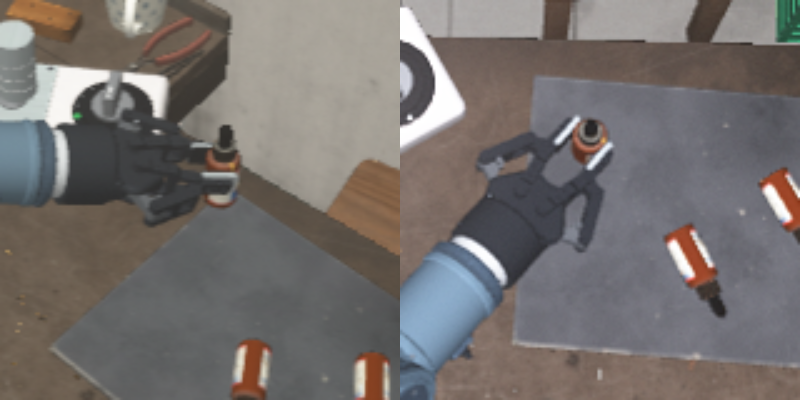

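Bottle 1 is upright in the grip: in the scene half its bulb is at (226,135) and its base at (222,207). Lowering until contact.

Call:
play_rows:
  deltas: [4, 0, -30, 0, -0.01, 0.03, 8, -1, -60, 0, -0.02, 0.06, 8, -1, -80, 0, -0.02, 0.06, 8, -1, -96, 0, -0.02, 0.06, 8, -1, -96, 0, -0.02, 0.06]

```text
t: 42.28
eef_pos: [0.6131, -0.1263, 0.0668]
eef_rot: [-3.118, 1.307, 2.548]
ft_force: [-1.1, 0.1, -0.3]
grip_width: 0.35
```

Call:
play_rows:
  deltas: [0, 0, -3, 0, 0, 0, 0, 0, -5, 0, 0, 0, 0, 0, -7, 0, 0, 0]

```text
t: 42.65
eef_pos: [0.613, -0.1269, 0.0602]
eef_rot: [-3.121, 1.308, 2.545]
ft_force: [-0.5, 0.7, -0.4]
grip_width: 0.353
```

```bash
python3 - <<'E'
from h import *
s=pose(); print(Ro.from_euler('xyz',s['eef_rot']).as_matrix()[:,2])
E
```

```text
t 42.65 pos [ 0.613  -0.1269  0.0602] rot [-3.121  1.308  2.545] q [-0.74  1.24  0.5   2.26  2.25  1.06 -2.11] w 0.353 F [-0.5  0.7 -0.4]
[ 0.78729256 -0.55902716 -0.26011356]
```

Call:
play_rows:
  deltas: [0, 0, -2, 0, 0, 0, 0, 0, -3, 0, 0, 0, 0, 0, -4, 0, 0, 0]

```text
t: 43.02
eef_pos: [0.6129, -0.1269, 0.0558]
eef_rot: [-3.12, 1.307, 2.547]
ft_force: [-0.8, -0.1, -0.3]
grip_width: 0.351
```

Call:
play_rows:
  deltas: [0, 0, -1, 0, 0, 0, 0, 0, -2, 0, 0, 0, 0, 0, -2, 0, 0, 0]

```text
t: 43.4
eef_pos: [0.6132, -0.1272, 0.0552]
eef_rot: [-3.122, 1.31, 2.544]
ft_force: [-2.0, 2.3, 5.2]
grip_width: 0.352
```

Call:
play_rows:
  deltas: [0, 0, 0, 0, 0, 0, 0, 0, 0, 0, 0, 0]
  grip: 115

```text
t: 43.65
eef_pos: [0.6129, -0.1268, 0.0536]
eef_rot: [-3.12, 1.307, 2.547]
ft_force: [-1.2, 0.0, -0.5]
grip_width: 0.548
```

Call:
play_rows:
  deltas: [-8, 6, 3, 0, 0, 0, -20, 14, 7, 0, 0, 0, -35, 25, 12, 0, 0, 0, -40, 28, 40, 0, 0, 0, -40, 28, 80, 0, 0, 0]

```text
t: 44.28
eef_pos: [0.5711, -0.0912, 0.1163]
eef_rot: [-3.087, 1.294, 2.592]
ft_force: [-0.9, -1.4, -4.1]
grip_width: 0.549
```

```bash
python3 - <<'E'
from fit import *
s=pose()
C={n:shot(n) for n in ('scene','top')}
for n in C:
    for dd in masks(C[n],n,'bottle_a'):
        m=dd['pixels']; u=np.argwhere(m).mean(0)[::-1]; print(n,round(dd['confidence'],2),np.round(dd['extent']),m.sum(),onz(C[n],u,.02)[0].round(3),onz(C[n],u,.05)[0].round(3))
be=28.2; b=np.array([np.cos(np.radians(be)),np.sin(np.radians(be)),0]); R=W(be,15,be-90); d=R[:,2]; g=np.array([.510,-.250,.0265])-.010*b; T=g-.0078*d; print(T)
P0=np.array(s['eef_pos'])
traj([(P0*.5+np.array([.51,-.08,.27])*.5+[0,0,.03],-60,50,45),([.51,-.08,.27],-70,28,20),([.49,-.17,.22],-20,4,-20),(T-.1*d,be,15,be-90)],step=.16)
E
```

```text
t 44.27 pos [ 0.5711 -0.0912  0.1163] rot [-3.087  1.294  2.592] q [-0.63  0.99  0.26  2.39  2.17  1.23 -1.88] w 0.549 F [-0.9 -1.4 -4.1]
scene 0.93 [422. 293. 437. 330.] 434 [ 0.571 -0.35   0.02 ] [ 0.553 -0.356  0.05 ]
scene 0.84 [376. 285. 391. 320.] 404 [ 0.512 -0.251  0.02 ] [ 0.496 -0.26   0.05 ]
scene 0.67 [360. 230. 378. 256.] 296 [ 0.638 -0.125  0.02 ] [ 0.618 -0.137  0.05 ]
top 0.81 [375. 241. 400. 278.] 410 [ 0.504 -0.252  0.02 ] [ 0.501 -0.249  0.05 ]
top 0.55 [411. 218. 439. 254.] 390 [ 0.566 -0.351  0.02 ] [ 0.562 -0.346  0.05 ]
top 0.55 [322. 310. 345. 331.] 288 [ 0.343 -0.12   0.02 ] [ 0.343 -0.119  0.05 ]
top 0.54 [334. 204. 350. 216.] 178 [ 0.624 -0.133  0.02 ] [ 0.619 -0.131  0.05 ]
[ 0.4994078  -0.25567949  0.03403422]
[-8, 3, 27, 0.04, 0.11, -0.07, -15, 7, 53, 0.08, 0.23, -0.15, -23, 10, 80, 0.12, 0.34, -0.22, -30, 13, 106, 0.16, 0.45, -0.3, -38, 14, 118, 0.28, 0.46, -0.37]
[-8, 1, 12, 0.1, 0.0, -0.09, -15, 3, 23, 0.21, 0.01, -0.19, -23, 4, 35, 0.31, 0.01, -0.28, -26, -11, 27, 0.4, -0.01, -0.39, -30, -26, 18, 0.48, -0.03, -0.5]
[-3, -15, -8, 0.08, -0.01, -0.11, -7, -30, -17, 0.17, -0.02, -0.22, -10, -45, -25, 0.25, -0.03, -0.33, -13, -60, -33, 0.33, -0.05, -0.44, -16, -80, -51, 0.38, -0.08, -0.58]
[-3, -20, -18, 0.05, -0.02, -0.14, -5, -39, -36, 0.1, -0.05, -0.29, -8, -59, -54, 0.15, -0.07, -0.43, -11, -78, -71, 0.2, -0.1, -0.57]
```

Bottle 1 stands at about (0.62, -0.13). Next is bottle 2.

Call:
play_rows:
  deltas: [-8, 3, 27, 0.04, 0.11, -0.07, -15, 7, 53, 0.08, 0.23, -0.15, -23, 10, 80, 0.12, 0.34, -0.22, -30, 13, 106, 0.16, 0.45, -0.3, -38, 14, 118, 0.28, 0.46, -0.37]

```text
t: 45.1
eef_pos: [0.534, -0.0839, 0.2301]
eef_rot: [-2.928, 0.792, 2.356]
ft_force: [-0.9, -0.7, -0.2]
grip_width: 0.55
```

Call:
play_rows:
  deltas: [-8, 1, 12, 0.1, 0, -0.09, -15, 3, 23, 0.21, 0.01, -0.19, -23, 4, 35, 0.31, 0.01, -0.28, -26, -11, 27, 0.4, -0.01, -0.39, -30, -26, 18, 0.48, -0.03, -0.5]
  grip: 35

```text
t: 45.72
eef_pos: [0.5048, -0.1114, 0.248]
eef_rot: [3.075, 0.377, 1.682]
ft_force: [-0.1, 0.0, 0.0]
grip_width: 0.861
```

Call:
play_rows:
  deltas: [-3, -15, -8, 0.08, -0.01, -0.11, -7, -30, -17, 0.17, -0.02, -0.22, -10, -45, -25, 0.25, -0.03, -0.33, -13, -60, -33, 0.33, -0.05, -0.44, -16, -80, -45, 0.38, -0.08, -0.58]

```text
t: 46.35
eef_pos: [0.4888, -0.1922, 0.2026]
eef_rot: [3.067, -0.004, 1.091]
ft_force: [0.5, 0.6, -0.4]
grip_width: 0.861
```

```bash
python3 - <<'E'
from fit import *
s=pose()
be=28.2; b=np.array([np.cos(np.radians(be)),np.sin(np.radians(be)),0]); R=W(be,15,be-90); d=R[:,2]; g=np.array([.510,-.250,.0265])-.010*b; T=g-.0078*d; print(T)
traj([(T-.08*d,be,15,be-90),(T,be,15,be-90)],step=.16)
E
```

```text
t 46.35 pos [ 0.4888 -0.1922  0.2026] rot [ 3.067 -0.004  1.091] q [ 0.06  0.35  0.27  1.98 -0.12  0.75 -0.08] w 0.861 F [ 0.5  0.6 -0.4]
[ 0.4994078  -0.25567949  0.03403422]
[-2, -15, -18, 0.05, -0.03, -0.12, -3, -29, -37, 0.1, -0.05, -0.23, -5, -44, -55, 0.14, -0.08, -0.35, -6, -59, -73, 0.19, -0.1, -0.47, -8, -73, -91, 0.24, -0.13, -0.58]
[9, 5, -39, -0.0, 0.0, -0.0, 18, 10, -77, -0.0, 0.0, -0.0]
```

Call:
play_rows:
  deltas: [-2, -15, -18, 0.05, -0.03, -0.12, -3, -29, -37, 0.1, -0.05, -0.23, -5, -44, -55, 0.14, -0.08, -0.35, -6, -59, -73, 0.19, -0.1, -0.47, -8, -73, -91, 0.24, -0.13, -0.58]

```text
t: 46.98
eef_pos: [0.4806, -0.2646, 0.1107]
eef_rot: [3.141, -0.26, 0.498]
ft_force: [-0.2, -0.5, -0.2]
grip_width: 0.863
```

Call:
play_rows:
  deltas: [6, 3, -26, 0, 0, 0, 12, 7, -52, 0, 0, 0, 18, 10, -76, 0, 0, 0, 18, 10, -76, 0, 0, 0, 18, 10, -76, 0, 0, 0]

```text
t: 47.6
eef_pos: [0.4985, -0.2553, 0.0371]
eef_rot: [3.139, -0.261, 0.502]
ft_force: [0.1, -0.5, -0.3]
grip_width: 0.863
```

```bash
python3 - <<'E'
from fit import *
s=pose()
be=28.2; b=np.array([np.cos(np.radians(be)),np.sin(np.radians(be)),0]); R=W(be,15,be-90); d=R[:,2]; g=np.array([.510,-.250,.0265])-.010*b; T=g-.0078*d
traj([(T,be,15,be-90)],step=.16)
C={n:shot(n) for n in ('scene','top')}
for n in C:
    for dd in masks(C[n],n,'bottle_a'):
        m=dd['pixels']; u=np.argwhere(m).mean(0)[::-1]; print(n,round(dd['confidence'],2),np.round(dd['extent']),m.sum(),onz(C[n],u,.02)[0].round(3))
E
```

```text
t 47.6 pos [ 0.4985 -0.2553  0.0371] rot [ 3.139 -0.261  0.502] q [ 0.46  0.67  0.07  2.   -0.71  0.41  0.09] w 0.863 F [ 0.1 -0.5 -0.3]
[1, 0, -3, 0.0, 0.0, -0.01]
scene 0.83 [422. 290. 436. 330.] 437 [ 0.574 -0.349  0.02 ]
scene 0.62 [206. 171. 319. 220.] 3023 [0.579 0.224 0.02 ]
top 0.65 [338. 202. 349. 218.] 170 [ 0.625 -0.133  0.02 ]
top 0.62 [377. 241. 393. 263.] 217 [ 0.523 -0.241  0.02 ]
```

Call:
play_rows:
  deltas: [1, 0, -2, 0, 0, 0, 1, 0, -2, 0, 0, 0, 1, 0, -2, 0, 0, 0, 1, 0, -2, 0, 0, 0, 1, 0, -2, 0, 0, 0]
  grip: 255

```text
t: 48.42
eef_pos: [0.4997, -0.2558, 0.036]
eef_rot: [3.138, -0.263, 0.501]
ft_force: [-2.2, 0.6, 5.6]
grip_width: 0.353
```

Call:
play_rows:
  deltas: [0, 0, 25, 0, 0, 0, 0, 10, 60, 0, 0, 0, 0, 30, 110, 0, 0, 0, 0, 50, 150, 0, 0, 0, 0, 50, 150, 0, 0, 0]

```text
t: 49.05
eef_pos: [0.5016, -0.2047, 0.1885]
eef_rot: [3.135, -0.266, 0.505]
ft_force: [0.4, 0.1, -0.4]
grip_width: 0.355
```

```bash
python3 - <<'E'
from h import *
stand(28.2,-50,(.50,-.15))
E
```

```text
t 49.05 pos [ 0.5016 -0.2047  0.1885] rot [ 3.135 -0.266  0.505] q [ 0.21  0.38  0.26  2.02 -0.52  0.66 -0.22] w 0.355 F [ 0.4  0.1 -0.4]
down? [ 0. -0. -1.]
T [ 0.4952 -0.1442  0.057 ] Q [ 0.41159471 -0.04464267  0.24701879]
[-9, 16, 12, -0.05, 0.05, 0.12, -18, 32, 24, -0.1, 0.09, 0.24, -27, 48, 36, -0.15, 0.14, 0.36, -36, 64, 47, -0.2, 0.19, 0.49, -45, 80, 59, -0.25, 0.23, 0.61]
[-7, 13, 0, -0.09, 0.03, 0.1, -15, 27, 0, -0.17, 0.06, 0.2, -22, 40, 0, -0.26, 0.09, 0.3, -30, 53, 0, -0.35, 0.13, 0.4, -37, 67, -1, -0.43, 0.16, 0.5]
[-7, 13, 0, -0.09, 0.03, 0.1, 3, 1, -9, -0.19, -0.01, 0.19, 13, -12, -18, -0.3, -0.05, 0.28, 24, -24, -26, -0.41, -0.08, 0.37, 34, -36, -35, -0.51, -0.12, 0.46]
[14, -17, -32, -0.06, -0.07, 0.08, 28, -33, -63, -0.12, -0.14, 0.15, 42, -50, -95, -0.18, -0.21, 0.23]
```

```bash
python3 - <<'E'
from h import *
stand(28.2,-80,(.505,-.13),Q=np.array([.47,.0,.27]))
E
```

```text
t 49.05 pos [ 0.5016 -0.2047  0.1885] rot [ 3.135 -0.266  0.505] q [ 0.21  0.38  0.26  2.02 -0.52  0.66 -0.22] w 0.355 F [ 0.4  0.1 -0.4]
down? [ 0.  0. -1.]
T [ 0.5037 -0.1226  0.057 ] Q [0.47 0.   0.27]
[-4, 26, 18, -0.05, 0.07, 0.09, -8, 51, 35, -0.1, 0.14, 0.18, -12, 77, 53, -0.15, 0.2, 0.26, -16, 102, 71, -0.2, 0.27, 0.35, -19, 123, 73, -0.28, 0.35, 0.42]
[-3, 20, 2, -0.08, 0.07, 0.07, -6, 41, 4, -0.17, 0.14, 0.14, -9, 61, 6, -0.25, 0.21, 0.21, -13, 82, 9, -0.33, 0.28, 0.28, -8, 67, -3, -0.45, 0.3, 0.36]
[4, -15, -12, -0.11, 0.02, 0.09, 8, -31, -23, -0.22, 0.03, 0.18, 13, -46, -35, -0.33, 0.05, 0.28, 18, -66, -70, -0.42, 0.02, 0.35, 24, -87, -106, -0.51, -0.01, 0.41]
[6, -20, -35, -0.09, -0.03, 0.08]
```

Call:
play_rows:
  deltas: [-4, 26, 18, -0.05, 0.07, 0.09, -8, 51, 35, -0.1, 0.14, 0.18, -12, 77, 53, -0.15, 0.2, 0.26, -16, 102, 71, -0.2, 0.27, 0.35, -19, 123, 73, -0.28, 0.35, 0.42]

```text
t: 49.68
eef_pos: [0.481, -0.083, 0.259]
eef_rot: [-3.128, 0.184, 0.929]
ft_force: [0.0, 0.7, -0.6]
grip_width: 0.35
```

Call:
play_rows:
  deltas: [-3, 20, 2, -0.08, 0.07, 0.07, -6, 41, 4, -0.17, 0.14, 0.14, -9, 61, 6, -0.25, 0.21, 0.21, -13, 82, 9, -0.33, 0.28, 0.28, -8, 67, 0, -0.45, 0.3, 0.36]

```text
t: 50.3
eef_pos: [0.4737, -0.0135, 0.2574]
eef_rot: [-3.037, 0.715, 1.344]
ft_force: [0.2, -0.2, -1.2]
grip_width: 0.357
```

Call:
play_rows:
  deltas: [4, -15, -10, -0.11, 0.02, 0.09, 8, -31, -20, -0.22, 0.03, 0.18, 13, -46, -35, -0.33, 0.05, 0.28, 18, -66, -65, -0.42, 0.02, 0.35, 24, -87, -95, -0.51, -0.01, 0.41]

```text
t: 50.92
eef_pos: [0.4965, -0.1031, 0.1614]
eef_rot: [-3.097, 1.22, 1.709]
ft_force: [0.9, -0.0, -1.2]
grip_width: 0.353
```

```bash
python3 - <<'E'
from h import *
s=pose()
ga=-80; T=np.array([.5037,-.1226,.057]) 
traj([(T+[0,0,.04],ga,75,ga+90),(T+[0,0,.004],ga,75,ga+90)])
E
```

```text
t 50.92 pos [ 0.4965 -0.1031  0.1614] rot [-3.097  1.22   1.709] q [-0.76  0.86  0.35  2.03  0.94  1.14 -1.14] w 0.353 F [ 0.9 -0.  -1.2]
[4, -10, -32, -0.04, -0.01, 0.04, 7, -19, -64, -0.09, -0.03, 0.08, 7, -19, -100, -0.09, -0.03, 0.08]
```

Call:
play_rows:
  deltas: [4, -10, -32, -0.04, -0.01, 0.04, 7, -19, -60, -0.09, -0.03, 0.08, 7, -19, -85, -0.09, -0.03, 0.08, 7, -19, -100, -0.09, -0.03, 0.08, 7, -19, -100, -0.09, -0.03, 0.08]

```text
t: 51.55
eef_pos: [0.5033, -0.122, 0.0626]
eef_rot: [3.133, 1.313, 1.736]
ft_force: [-0.1, 0.3, -0.5]
grip_width: 0.357
```

Call:
play_rows:
  deltas: [0, 0, -2, 0, 0, 0, 0, 0, -3, 0, 0, 0, 0, 0, -4, 0, 0, 0, 0, 0, -4, 0, 0, 0]

```text
t: 52.05
eef_pos: [0.5038, -0.1216, 0.0597]
eef_rot: [3.124, 1.313, 1.728]
ft_force: [0.5, 0.1, -0.5]
grip_width: 0.352
```

```bash
python3 - <<'E'
from h import *
s=pose(); R=Ro.from_euler('xyz',s['eef_rot']).as_matrix(); print(R[:,2]); bt=W(28.2,15,28.2-90).T@[np.cos(np.radians(28.2)),np.sin(np.radians(28.2)),0]; print(R@bt)
E
```

```text
t 52.05 pos [ 0.5038 -0.1216  0.0597] rot [3.124 1.313 1.728] q [-0.77  1.14  0.35  1.99  1.05  1.04 -1.38] w 0.352 F [ 0.5  0.1 -0.5]
[ 0.16839124 -0.95210922 -0.25521056]
[ 0.00503978 -0.00290318 -0.99998309]
```

Call:
play_rows:
  deltas: [0, 0, -2, 0, 0, 0, 0, 0, -3, 0, 0, 0, 0, 0, -3, 0, 0, 0]

```text
t: 52.42
eef_pos: [0.5038, -0.122, 0.058]
eef_rot: [3.123, 1.316, 1.726]
ft_force: [-1.4, 3.3, 7.1]
grip_width: 0.355
```

Call:
play_rows:
  deltas: [0, 0, -1, 0, 0, 0, 0, 0, -2, 0, 0, 0, 0, 0, -2, 0, 0, 0]

```text
t: 52.8
eef_pos: [0.5039, -0.1223, 0.0579]
eef_rot: [3.119, 1.321, 1.722]
ft_force: [-4.3, 8.4, 16.2]
grip_width: 0.353
```

Call:
play_rows:
  deltas: [0, 0, 2, 0, 0, 0, 0, 0, 2, 0, 0, 0]

```text
t: 53.05
eef_pos: [0.5039, -0.1221, 0.058]
eef_rot: [3.122, 1.316, 1.726]
ft_force: [-0.8, 2.5, 7.2]
grip_width: 0.354
```

Call:
play_rows:
  deltas: [0, 0, 0, 0, 0, 0, 0, 0, 0, 0, 0, 0]
  grip: 115

```text
t: 53.3
eef_pos: [0.5036, -0.1216, 0.0562]
eef_rot: [3.126, 1.312, 1.73]
ft_force: [-0.2, 0.0, 0.6]
grip_width: 0.552
```

Call:
play_rows:
  deltas: [-2, 9, 3, 0, 0, 0, -4, 24, 7, 0, 0, 0, -7, 43, 12, 0, 0, 0, -9, 55, 40, 0, 0, 0, -9, 55, 80, 0, 0, 0]

```text
t: 53.92
eef_pos: [0.4949, -0.0638, 0.1366]
eef_rot: [3.13, 1.311, 1.737]
ft_force: [1.0, 0.1, 0.9]
grip_width: 0.549
```

```bash
python3 - <<'E'
from fit import *
s=pose()
C={n:shot(n) for n in ('scene','top')}
for n in C:
    for dd in masks(C[n],n,'bottle_a'):
        m=dd['pixels']; u=np.argwhere(m).mean(0)[::-1]; print(n,round(dd['confidence'],2),np.round(dd['extent']),m.sum(),onz(C[n],u,.02)[0].round(3),onz(C[n],u,.05)[0].round(3))
cv2.imwrite('pics/b3.png',np.hstack([cv2.resize(C['scene']['img'][180:340,300:460,::-1],None,fx=2.5,fy=2.5),cv2.resize(C['top']['img'][150:310,290:450,::-1],None,fx=2.5,fy=2.5)]))
be=31.6; b=np.array([np.cos(np.radians(be)),np.sin(np.radians(be)),0]); R=W(be,15,be-90); d=R[:,2]; g=np.array([.573,-.346,.0265])-.010*b; T=g-.0078*d; print(T)
P0=np.array(s['eef_pos'])
traj([([.49,-.03,.25],-75,45,20),([.47,-.13,.27],-60,4,-10),([.52,-.30,.21],be,10,-45),(T-.08*d,be,15,be-90)],step=.16)
E
```

```text
t 53.92 pos [ 0.4949 -0.0638  0.1366] rot [3.13  1.311 1.737] q [-0.85  0.96  0.33  2.02  0.96  1.18 -1.26] w 0.549 F [1.  0.1 0.9]
scene 0.83 [424. 293. 438. 331.] 468 [ 0.571 -0.351  0.02 ] [ 0.554 -0.357  0.05 ]
scene 0.81 [334. 257. 350. 284.] 328 [ 0.519 -0.126  0.02 ] [ 0.503 -0.138  0.05 ]
scene 0.65 [359. 228. 376. 254.] 286 [ 0.64  -0.125  0.02 ] [ 0.62  -0.138  0.05 ]
top 0.94 [412. 216. 438. 251.] 381 [ 0.567 -0.351  0.02 ] [ 0.562 -0.345  0.05 ]
top 0.53 [336. 206. 350. 217.] 199 [ 0.624 -0.132  0.02 ] [ 0.619 -0.131  0.05 ]
[ 0.56276327 -0.35229768  0.03403422]
[-1, 9, 28, 0.12, 0.05, 0.03, -2, 18, 57, 0.25, 0.1, 0.07, -4, 26, 85, 0.37, 0.15, 0.1, -5, 35, 113, 0.5, 0.19, 0.13, -8, 19, 117, 0.63, 0.16, 0.07]
[-3, -17, 3, 0.12, -0.01, -0.08, -7, -33, 7, 0.25, -0.02, -0.16, -10, -50, 10, 0.37, -0.02, -0.24, -13, -67, 13, 0.5, -0.03, -0.32, -17, -83, 17, 0.62, -0.04, -0.4]
[10, -34, -12, 0.04, -0.02, -0.12, 20, -68, -24, 0.08, -0.04, -0.24, 30, -102, -36, 0.12, -0.06, -0.36, 40, -136, -48, 0.16, -0.08, -0.48, 50, -170, -60, 0.2, -0.1, -0.6]
[8, -21, -33, 0.03, -0.02, -0.08, 17, -42, -66, 0.06, -0.03, -0.15, 25, -63, -99, 0.09, -0.05, -0.23]
```

View pics/b3.png

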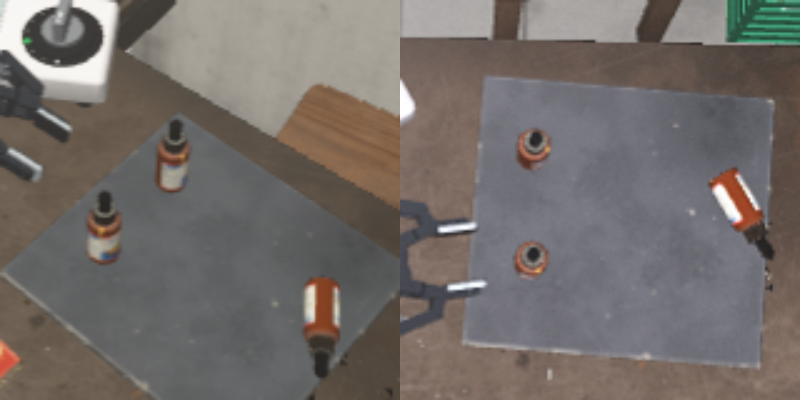

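Both bottles stand ((103,230) and (172,160) in the scene half). Now bottle 3.

Call:
play_rows:
  deltas: [-1, 9, 28, 0.12, 0.05, 0.03, -2, 18, 57, 0.25, 0.1, 0.07, -4, 26, 85, 0.37, 0.15, 0.1, -5, 35, 113, 0.5, 0.19, 0.13, -8, 19, 117, 0.63, 0.16, 0.07]

```text
t: 54.75
eef_pos: [0.4878, -0.045, 0.2549]
eef_rot: [-3.122, 0.657, 1.838]
ft_force: [-0.6, 0.6, -1.1]
grip_width: 0.549
```

Call:
play_rows:
  deltas: [-3, -17, 3, 0.12, -0.01, -0.08, -7, -33, 7, 0.25, -0.02, -0.16, -10, -50, 10, 0.37, -0.02, -0.24, -13, -67, 13, 0.5, -0.03, -0.32, -17, -83, 17, 0.62, -0.04, -0.4]
  grip: 35

```text
t: 55.38
eef_pos: [0.4699, -0.1306, 0.2703]
eef_rot: [3.095, 0.046, 1.397]
ft_force: [-0.3, -0.3, 0.3]
grip_width: 0.861
```

Call:
play_rows:
  deltas: [10, -34, -5, 0.04, -0.02, -0.12, 20, -68, -10, 0.08, -0.04, -0.24, 30, -102, -20, 0.12, -0.06, -0.36, 40, -136, -40, 0.16, -0.08, -0.48, 50, -170, -60, 0.2, -0.1, -0.6]

```text
t: 56.0
eef_pos: [0.5204, -0.3008, 0.209]
eef_rot: [3.099, -0.172, 0.793]
ft_force: [0.7, 0.5, 0.3]
grip_width: 0.863
```

```bash
python3 - <<'E'
from fit import *
s=pose()
be=31.6; b=np.array([np.cos(np.radians(be)),np.sin(np.radians(be)),0]); R=W(be,15,be-90); d=R[:,2]; g=np.array([.573,-.346,.0265])-.010*b; T=g-.0078*d; print(T)
traj([(T-.08*d,be,15,be-90),(T,be,15,be-90)],step=.16)
E
```

```text
t 56.0 pos [ 0.5204 -0.3008  0.209 ] rot [ 3.099 -0.172  0.793] q [ 0.24  0.48  0.39  1.8  -0.45  0.86  0.09] w 0.863 F [0.7 0.5 0.3]
[ 0.56276327 -0.35229768  0.03403422]
[8, -21, -33, 0.03, -0.01, -0.08, 17, -42, -65, 0.06, -0.03, -0.15, 25, -62, -98, 0.09, -0.04, -0.23, 34, -57, -136, 0.09, -0.04, -0.23, 42, -52, -175, 0.09, -0.04, -0.23]
```

Call:
play_rows:
  deltas: [8, -21, -25, 0.03, -0.01, -0.08, 17, -42, -55, 0.06, -0.03, -0.15, 25, -62, -95, 0.09, -0.04, -0.23, 34, -57, -136, 0.09, -0.04, -0.23, 42, -52, -173, 0.09, -0.04, -0.23]

```text
t: 56.62
eef_pos: [0.5615, -0.3516, 0.0346]
eef_rot: [-3.137, -0.257, 0.555]
ft_force: [-0.4, 0.2, 0.2]
grip_width: 0.865
```

Call:
play_rows:
  deltas: [0, 0, 0, 0, 0, 0, 0, 0, 0, 0, 0, 0]

```text
t: 56.88
eef_pos: [0.5619, -0.3531, 0.0383]
eef_rot: [-3.141, -0.258, 0.556]
ft_force: [-0.4, -0.1, 0.7]
grip_width: 0.867
```

```bash
python3 - <<'E'
from fit import *
s=pose()
be=31.6; b=np.array([np.cos(np.radians(be)),np.sin(np.radians(be)),0]); R=W(be,15,be-90); d=R[:,2]; g=np.array([.573,-.346,.0265])-.010*b; T=g-.0078*d
traj([(T,be,15,be-90)],step=.16)
E
```

```text
t 56.88 pos [ 0.5619 -0.3531  0.0383] rot [-3.141 -0.258  0.556] q [ 0.42  0.81  0.26  1.71 -0.73  0.66  0.17] w 0.867 F [-0.4 -0.1  0.7]
[1, 1, -4, 0.0, -0.0, -0.0]
```

Call:
play_rows:
  deltas: [1, 1, -3, 0, 0, 0, 1, 1, -3, 0, 0, 0, 1, 1, -3, 0, 0, 0, 1, 1, -3, 0, 0, 0, 1, 1, -3, 0, 0, 0]
  grip: 255

```text
t: 57.5
eef_pos: [0.5631, -0.3522, 0.0358]
eef_rot: [-3.142, -0.258, 0.556]
ft_force: [-1.6, -0.4, 5.6]
grip_width: 0.354
```

Call:
play_rows:
  deltas: [0, 0, 25, 0, 0, 0, 0, 0, 60, 0, 0, 0, -10, 5, 110, 0, 0, 0, -20, 10, 160, 0, 0, 0, -20, 10, 160, 0, 0, 0]

```text
t: 58.12
eef_pos: [0.5442, -0.3436, 0.2006]
eef_rot: [3.135, -0.261, 0.557]
ft_force: [0.2, -0.6, -0.7]
grip_width: 0.355
```

```bash
python3 - <<'E'
from h import *
stand(31.6,-28,(.62,-.30),Q=np.array([.51,-.25,.25]))
E
```

```text
t 58.12 pos [ 0.5442 -0.3436  0.2006] rot [ 3.135 -0.261  0.557] q [ 0.33  0.56  0.4   1.72 -0.59  0.89  0.02] w 0.355 F [ 0.2 -0.6 -0.7]
down? [-0.  0. -1.]
T [ 0.6133 -0.2965  0.057 ] Q [ 0.51 -0.25  0.25]
[-3, 8, 9, -0.05, 0.03, 0.13, -6, 16, 18, -0.09, 0.06, 0.26, -9, 23, 27, -0.14, 0.09, 0.39, -11, 31, 36, -0.19, 0.12, 0.52, -14, 39, 46, -0.23, 0.16, 0.65]
[-3, 8, 9, -0.05, 0.03, 0.13, -6, 16, 8, -0.14, 0.04, 0.25, -9, 23, 7, -0.24, 0.05, 0.38, -11, 31, 6, -0.33, 0.06, 0.5, -14, 39, 6, -0.43, 0.07, 0.63]
[-3, 8, -1, -0.09, 0.01, 0.13, -6, 16, -2, -0.19, 0.01, 0.25, 7, 10, -11, -0.28, -0.06, 0.34, 20, 4, -20, -0.37, -0.14, 0.42, 33, -2, -29, -0.46, -0.21, 0.51]
[13, -6, -9, -0.08, -0.08, 0.09, 30, -14, -41, -0.11, -0.16, 0.17, 47, -21, -73, -0.14, -0.25, 0.24, 65, -29, -106, -0.17, -0.34, 0.31]
```

Call:
play_rows:
  deltas: [-3, 8, 9, -0.05, 0.03, 0.13, -6, 16, 18, -0.09, 0.06, 0.26, -9, 23, 27, -0.14, 0.09, 0.39, -11, 31, 36, -0.19, 0.12, 0.52, -14, 39, 46, -0.23, 0.16, 0.65]

```text
t: 58.75
eef_pos: [0.5282, -0.3021, 0.2407]
eef_rot: [3.123, 0.019, 1.217]
ft_force: [-0.4, 0.7, -1.1]
grip_width: 0.354
```

Call:
play_rows:
  deltas: [-3, 8, 9, -0.05, 0.03, 0.13, -6, 16, 8, -0.14, 0.04, 0.25, -9, 23, 7, -0.24, 0.05, 0.38, -11, 31, 6, -0.33, 0.06, 0.5, -14, 39, 6, -0.43, 0.07, 0.63]

```text
t: 59.38
eef_pos: [0.5147, -0.2631, 0.2466]
eef_rot: [-3.105, 0.444, 1.871]
ft_force: [-1.2, -0.1, -0.6]
grip_width: 0.353
```

Call:
play_rows:
  deltas: [-3, 8, 0, -0.09, 0.01, 0.13, -6, 16, 0, -0.19, 0.01, 0.25, 7, 10, -5, -0.28, -0.06, 0.34, 20, 4, -10, -0.37, -0.14, 0.42, 33, -2, -15, -0.46, -0.21, 0.51]

```text
t: 60.0
eef_pos: [0.5337, -0.2711, 0.2418]
eef_rot: [-2.987, 0.85, 2.343]
ft_force: [-0.6, -1.0, -0.2]
grip_width: 0.352
```

```bash
python3 - <<'E'
from h import *
s=pose()
ga=-28; T=np.array([.6133,-.2965,.057]) 
traj([(T+[0,0,.06],ga,75,ga+90),(T+[0,0,.005],ga,75,ga+90)],step=.15)
E
```

```text
t 60.0 pos [ 0.5337 -0.2711  0.2418] rot [-2.987  0.85   2.343] q [-0.57  0.43  0.76  2.27  1.59  0.37 -0.72] w 0.352 F [-0.6 -1.  -0.2]
[16, -5, -25, -0.04, -0.08, 0.09, 32, -10, -50, -0.09, -0.17, 0.18, 48, -15, -75, -0.13, -0.25, 0.26, 64, -20, -100, -0.17, -0.33, 0.35, 80, -25, -125, -0.22, -0.41, 0.44]
[0, 0, -55, -0.0, -0.0, -0.0]
```

Call:
play_rows:
  deltas: [16, -5, -20, -0.04, -0.08, 0.09, 32, -10, -40, -0.09, -0.17, 0.18, 48, -15, -60, -0.13, -0.25, 0.26, 64, -20, -80, -0.17, -0.33, 0.35, 80, -25, -100, -0.22, -0.41, 0.44]

```text
t: 60.62
eef_pos: [0.6144, -0.2956, 0.1437]
eef_rot: [-3.121, 1.268, 2.626]
ft_force: [1.4, -1.9, -0.4]
grip_width: 0.354
```

```bash
python3 - <<'E'
from h import *
s=pose()
ga=-28; T=np.array([.6133,-.2965,.057]) 
traj([(T+[0,0,.05],ga,75,ga+90),(T+[0,0,.005],ga,75,ga+90)],step=.15)
E
```

```text
t 60.62 pos [ 0.6144 -0.2956  0.1437] rot [-3.121  1.268  2.626] q [-0.01  0.89  0.31  2.31  2.88  1.23 -1.82] w 0.354 F [ 1.4 -1.9 -0.4]
[-1, -1, -37, -0.01, -0.04, 0.05, -1, -1, -82, -0.01, -0.04, 0.05]
```

Call:
play_rows:
  deltas: [-1, -1, -20, -0.01, -0.04, 0.05, -1, -1, -40, -0.01, -0.04, 0.05, -1, -1, -60, -0.01, -0.04, 0.05, -1, -1, -80, -0.01, -0.04, 0.05, -1, -1, -80, -0.01, -0.04, 0.05]

```text
t: 61.25
eef_pos: [0.6115, -0.2982, 0.063]
eef_rot: [-3.135, 1.303, 2.656]
ft_force: [-0.5, -0.2, 0.3]
grip_width: 0.353
```

Call:
play_rows:
  deltas: [0, 0, -2, 0, 0, 0, 0, 0, -4, 0, 0, 0, 0, 0, -4, 0, 0, 0]

```text
t: 61.62
eef_pos: [0.6119, -0.2986, 0.0611]
eef_rot: [-3.135, 1.306, 2.655]
ft_force: [0.2, -0.1, -0.3]
grip_width: 0.355
```

```bash
python3 - <<'E'
from h import *
s=pose(); R=Ro.from_euler('xyz',s['eef_rot']).as_matrix(); print(R[:,2]); bt=W(31.6,15,31.6-90).T@[np.cos(np.radians(31.6)),np.sin(np.radians(31.6)),0]; print(R@bt)
E
```

```text
t 61.62 pos [ 0.6119 -0.2986  0.0611] rot [-3.135  1.306  2.655] q [ 0.05  1.13  0.27  2.24  2.9   1.44 -1.87] w 0.355 F [ 0.2 -0.1 -0.3]
[ 0.85023586 -0.4564941  -0.26212997]
[-0.00378743  0.00019459 -0.99999281]
```

Call:
play_rows:
  deltas: [0, 0, -2, 0, 0, 0, 0, 0, -3, 0, 0, 0, 0, 0, -3, 0, 0, 0]

```text
t: 62.0
eef_pos: [0.6117, -0.2986, 0.0574]
eef_rot: [-3.135, 1.305, 2.656]
ft_force: [-0.6, 0.1, -0.4]
grip_width: 0.351
```

Call:
play_rows:
  deltas: [0, 0, -1, 0, 0, 0, 0, 0, -1, 0, 0, 0, 0, 0, -1, 0, 0, 0]

```text
t: 62.38
eef_pos: [0.6117, -0.2987, 0.0565]
eef_rot: [-3.135, 1.305, 2.656]
ft_force: [-0.2, -0.7, -1.1]
grip_width: 0.352
```

Call:
play_rows:
  deltas: [0, 0, -1, 0, 0, 0, 0, 0, -2, 0, 0, 0, 0, 0, -2, 0, 0, 0]

```text
t: 62.75
eef_pos: [0.6117, -0.2987, 0.0545]
eef_rot: [-3.135, 1.305, 2.656]
ft_force: [-0.6, 0.5, -0.3]
grip_width: 0.354
```

Call:
play_rows:
  deltas: [0, 0, -1, 0, 0, 0, 0, 0, -1, 0, 0, 0, 0, 0, -1, 0, 0, 0]

```text
t: 63.12
eef_pos: [0.6119, -0.2988, 0.0545]
eef_rot: [-3.135, 1.307, 2.656]
ft_force: [-3.1, 1.3, 5.0]
grip_width: 0.351
```

Call:
play_rows:
  deltas: [0, 0, 0, 0, 0, 0, 0, 0, 0, 0, 0, 0]
  grip: 115

```text
t: 63.38
eef_pos: [0.6117, -0.2986, 0.0533]
eef_rot: [-3.135, 1.304, 2.656]
ft_force: [0.3, 0.0, -0.3]
grip_width: 0.549
```

Call:
play_rows:
  deltas: [-8, 4, 3, 0, 0, 0, -20, 11, 7, 0, 0, 0, -36, 20, 12, 0, 0, 0, -43, 23, 40, 0, 0, 0, -43, 23, 80, 0, 0, 0]

```text
t: 64.0
eef_pos: [0.5654, -0.27, 0.1047]
eef_rot: [-3.138, 1.282, 2.655]
ft_force: [-1.4, -1.0, -2.8]
grip_width: 0.545
```

```bash
python3 - <<'E'
from fit import *
s=pose()
C={n:shot(n) for n in ('scene','top')}
for n in C:
    for l in ('bottle_a','beaker_a','timer'):
      for dd in masks(C[n],n,l):
        m=dd['pixels']; u=np.argwhere(m).mean(0)[::-1]; print(n,l,round(dd['confidence'],2),np.round(dd['extent']),m.sum(),onz(C[n],u,.055)[0].round(3),onz(C[n],u,.08)[0].round(3))
P=np.array([.684,.066,.20]); P0=np.array(s['eef_pos'])
traj([([.55,-.26,.22],-50,55,60),([.55,-.15,.28],-60,25,70),([.60,0,.26],0,0,100),(P,0,0,121.3)],step=.16)
E
```

```text
t 64.0 pos [ 0.5654 -0.27    0.1047] rot [-3.138  1.282  2.655] q [ 0.23  0.98  0.04  2.39  2.92  1.5  -1.66] w 0.545 F [-1.4 -1.  -2.8]
scene bottle_a 0.82 [361. 227. 375. 251.] 257 [ 0.622 -0.136  0.055] [ 0.605 -0.146  0.08 ]
scene bottle_a 0.7 [421. 266. 435. 294.] 318 [ 0.619 -0.308  0.055] [ 0.602 -0.314  0.08 ]
scene bottle_a 0.66 [341. 257. 348. 265.] 59 [ 0.528 -0.12   0.055] [ 0.513 -0.13   0.08 ]
top bottle_a 0.51 [337. 204. 350. 216.] 180 [ 0.618 -0.132  0.055] [ 0.613 -0.13   0.08 ]
top beaker_a 0.89 [174. 207. 202. 228.] 444 [0.592 0.26  0.055] [0.588 0.255 0.08 ]
top beaker_a 0.73 [212. 184. 237. 209.] 423 [0.642 0.171 0.055] [0.637 0.167 0.08 ]
top beaker_a 0.62 [142. 222. 166. 248.] 438 [0.538 0.346 0.055] [0.535 0.339 0.08 ]
top beaker_a 0.62 [468. 270. 484. 288.] 113 [ 0.453 -0.472  0.055] [ 0.451 -0.465  0.08 ]
top timer 0.69 [256. 172. 279. 192.] 299 [0.685 0.067 0.055] [0.679 0.064 0.08 ]
[-4, 4, 29, -0.01, 0.11, -0.05, -8, 7, 58, -0.02, 0.23, -0.11, -12, 11, 87, -0.03, 0.34, -0.16, -15, 14, 115, -0.04, 0.45, -0.21, -15, 42, 130, 0.01, 0.58, -0.17]
[0, 27, 15, 0.07, 0.12, 0.03, 0, 55, 30, 0.15, 0.24, 0.05, 0, 83, 45, 0.22, 0.36, 0.08, 10, 113, 41, 0.27, 0.43, 0.18, 20, 143, 37, 0.31, 0.5, 0.29]
[10, 30, -4, 0.06, 0.06, 0.1, 20, 60, -8, 0.12, 0.12, 0.21, 30, 90, -12, 0.19, 0.19, 0.31, 58, 112, -32, 0.18, 0.2, 0.43, 86, 134, -52, 0.16, 0.21, 0.56]
[28, 22, -20, 0.0, 0.0, 0.12]
```

Call:
play_rows:
  deltas: [0, 0, 15, 0, 0.06, -0.03, 0, 0, 30, -0.01, 0.11, -0.05, 0, 0, 50, -0.01, 0.17, -0.08, 0, 0, 70, -0.02, 0.23, -0.11, 0, 0, 90, -0.03, 0.34, -0.16]

```text
t: 65.03
eef_pos: [0.5638, -0.2751, 0.1941]
eef_rot: [-2.766, 0.976, 2.821]
ft_force: [-0.2, -1.9, -0.2]
grip_width: 0.546
```

```bash
python3 - <<'E'
from fit import *
s=pose()
P=np.array([.685,.067,.20])
traj([([.56,-.24,.26],-50,45,65),([.55,-.15,.28],-60,25,75),([.60,0,.26],0,0,100),(P,0,0,121.3)],step=.16)
E
```

```text
t 65.03 pos [ 0.5638 -0.2751  0.1941] rot [-2.766  0.976  2.821] q [ 0.27  0.52 -0.18  2.33  2.31  0.86 -1.  ] w 0.546 F [-0.2 -1.9 -0.2]
[-2, 18, 33, 0.03, 0.14, 0.01, -4, 35, 66, 0.07, 0.27, 0.01, -7, 65, 73, 0.12, 0.39, 0.05, -10, 95, 79, 0.17, 0.52, 0.1, -14, 125, 86, 0.22, 0.64, 0.14]
[12, 37, -5, 0.08, 0.07, 0.11, 25, 75, -10, 0.16, 0.15, 0.21, 37, 112, -15, 0.24, 0.22, 0.32, 50, 150, -20, 0.32, 0.3, 0.43, 78, 172, -40, 0.31, 0.32, 0.55]
[28, 22, -20, 0.0, 0.0, 0.12, 57, 45, -40, 0.0, 0.0, 0.25]
```

Call:
play_rows:
  deltas: [-2, 10, 33, 0.03, 0.14, 0.01, -4, 20, 66, 0.07, 0.27, 0.01, -7, 50, 75, 0.12, 0.39, 0.05, -10, 88, 82, 0.17, 0.52, 0.1, -14, 125, 86, 0.22, 0.64, 0.14]

```text
t: 65.65
eef_pos: [0.552, -0.2054, 0.2697]
eef_rot: [-2.729, 0.526, 2.88]
ft_force: [0.2, -0.2, -1.1]
grip_width: 0.545
```

Call:
play_rows:
  deltas: [12, 37, -5, 0.08, 0.07, 0.11, 25, 75, -10, 0.16, 0.15, 0.21, 37, 112, -15, 0.24, 0.22, 0.32, 50, 150, -20, 0.32, 0.3, 0.43, 78, 172, -40, 0.31, 0.32, 0.55]

```text
t: 66.28
eef_pos: [0.632, -0.0333, 0.2302]
eef_rot: [-3.042, 0.2, -2.956]
ft_force: [0.5, 0.1, 0.4]
grip_width: 0.548
```

Call:
play_rows:
  deltas: [28, 22, -20, 0, 0, 0.12, 57, 45, -40, 0, 0, 0.25, 57, 45, -40, 0, 0, 0.25]

```text
t: 66.65
eef_pos: [0.6868, 0.0132, 0.1864]
eef_rot: [-3.044, 0.196, -2.706]
ft_force: [-0.2, -0.2, -0.0]
grip_width: 0.548
```

```bash
python3 - <<'E'
from fit import *
s=pose()
traj([([.685,.067,.15],0,0,121.3),([.685,.067,.088],0,0,121.3)],step=.16)
C={n:shot(n) for n in ('scene','top')}
for n in C:
    for l in ('bottle_a','beaker_a'):
      for dd in masks(C[n],n,l):
        m=dd['pixels']; u=np.argwhere(m).mean(0)[::-1]; print(n,l,round(dd['confidence'],2),np.round(dd['extent']),m.sum(),onz(C[n],u,.055)[0].round(3),onz(C[n],u,.11)[0].round(3))
cv2.imwrite('pics/k1.png',np.hstack([cv2.resize(C['scene']['img'][110:320,240:450,::-1],None,fx=1.9,fy=1.9),cv2.resize(C['top']['img'][130:340,230:440,::-1],None,fx=1.9,fy=1.9)]))
E
```

```text
t 66.65 pos [0.6868 0.0132 0.1864] rot [-3.044  0.196 -2.706] q [ 0.25  0.61 -0.49  1.66  0.46  0.75  1.55] w 0.548 F [-0.2 -0.2 -0. ]
[-1, 27, -18, -0.0, 0.11, 0.06, -2, 54, -36, -0.01, 0.22, 0.12, -2, 54, -67, -0.01, 0.22, 0.12, -2, 54, -98, -0.01, 0.22, 0.12]
scene bottle_a 0.64 [283. 309. 306. 336.] 402 [ 0.327 -0.141  0.055] [ 0.307 -0.164  0.11 ]
scene bottle_a 0.62 [334. 257. 347. 284.] 312 [ 0.503 -0.139  0.055] [ 0.473 -0.161  0.11 ]
scene bottle_a 0.61 [360. 226. 375. 256.] 306 [ 0.618 -0.138  0.055] [ 0.582 -0.161  0.11 ]
scene bottle_a 0.55 [417. 266. 435. 293.] 354 [ 0.618 -0.307  0.055] [ 0.581 -0.32   0.11 ]
scene beaker_a 0.96 [205. 151. 229. 182.] 463 [0.565 0.383 0.055] [0.532 0.332 0.11 ]
scene beaker_a 0.63 [244. 152. 263. 188.] 530 [0.619 0.295 0.055] [0.583 0.248 0.11 ]
scene beaker_a 0.61 [277. 159. 297. 192.] 516 [0.673 0.204 0.055] [0.633 0.162 0.11 ]
top bottle_a 0.68 [400. 203. 416. 218.] 178 [ 0.617 -0.3    0.055] [ 0.606 -0.292  0.11 ]
top bottle_a 0.64 [332. 249. 348. 263.] 145 [ 0.506 -0.133  0.055] [ 0.5  -0.13  0.11]
top bottle_a 0.57 [336. 205. 348. 216.] 159 [ 0.618 -0.131  0.055] [ 0.608 -0.128  0.11 ]
top beaker_a 0.96 [141. 226. 169. 248.] 433 [0.538 0.347 0.055] [0.531 0.331 0.11 ]
top beaker_a 0.77 [174. 204. 202. 228.] 439 [0.592 0.26  0.055] [0.583 0.248 0.11 ]
top beaker_a 0.64 [213. 183. 235. 210.] 431 [0.642 0.171 0.055] [0.631 0.162 0.11 ]
```

View pics/k1.png

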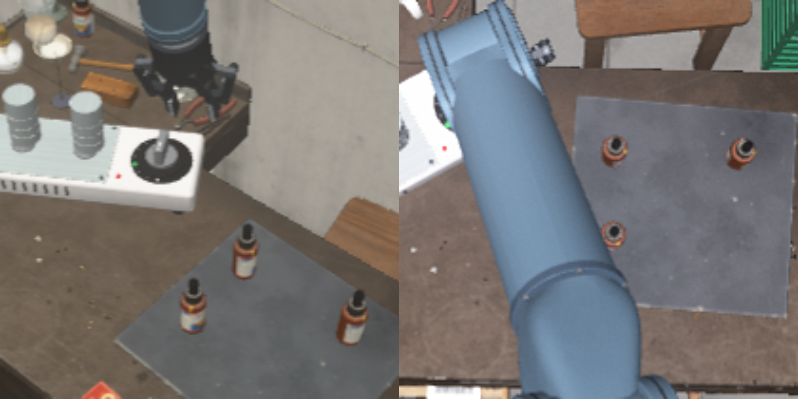

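All three bottles stand at (193,310), (245,255) and (352,318), and the beakers hang. Now align over the knob.

Call:
play_rows:
  deltas: [-1, 27, 0, 0, 0.11, 0.06, -2, 54, -10, -0.01, 0.22, 0.12, -2, 54, -36, -0.01, 0.22, 0.12, -2, 54, -36, -0.01, 0.22, 0.12]

```text
t: 67.45
eef_pos: [0.6842, 0.0634, 0.1528]
eef_rot: [-3.136, -0.002, -2.599]
ft_force: [-0.0, -0.6, 0.1]
grip_width: 0.547
```

```bash
python3 - <<'E'
from fit import *
s=pose()
traj([([.685,.067,.088],0,0,121.3)],step=.16)
c=shot('scene')
im=c['img'][165:205,300:345]; 
cv2.imwrite('pics/k2.png',cv2.resize(c['img'][110:230,260:380,::-1],None,fx=5,fy=5))
E
```

```text
t 67.45 pos [0.6842 0.0634 0.1528] rot [-3.136 -0.002 -2.599] q [ 0.17  0.76 -0.52  1.48  0.42  1.02  1.66] w 0.547 F [-0.  -0.6  0.1]
[0, 2, -32, 0.0, 0.0, 0.0, 1, 4, -65, 0.01, 0.0, 0.0]
```

View pics/k2.png

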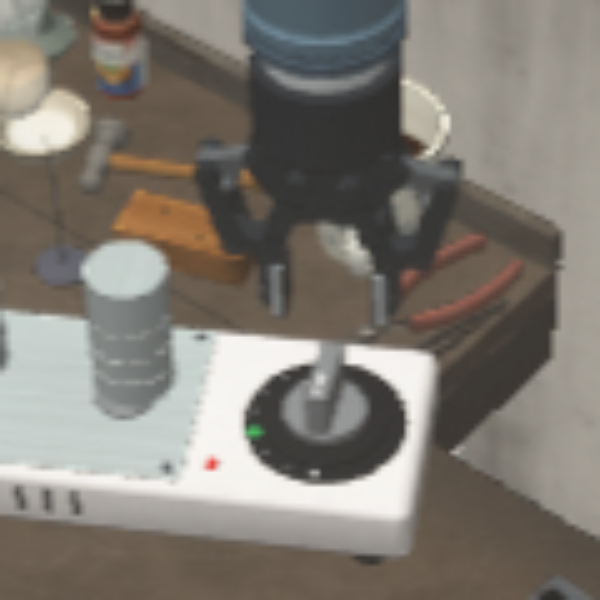

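The jaws are centred over the bar (about (325,385)). The off mark is at (315,475) and the green mark at (255,432), clockwise from it. Descend, grip and turn.

Call:
play_rows:
  deltas: [0, 2, -25, 0, 0, 0, 1, 4, -45, 0.01, 0, 0, 1, 4, -65, 0.01, 0, 0, 1, 4, -65, 0.01, 0, 0]

```text
t: 68.0
eef_pos: [0.6854, 0.0675, 0.0876]
eef_rot: [3.138, 0.003, -2.599]
ft_force: [-0.4, 0.7, -0.5]
grip_width: 0.546
```

Call:
play_rows:
  deltas: [0, 0, 0, 0, 0, 0, 0, 0, 0, 0, 0, 0, 0, 0, 0, 0, 0, 0, 0, 0, 0, 0, 0, 0]
  grip: 255

```text
t: 68.5
eef_pos: [0.6868, 0.0693, 0.0905]
eef_rot: [3.138, 0.008, -2.598]
ft_force: [-3.3, 2.0, 5.9]
grip_width: 0.146
```

```bash
python3 -c "
from h import *
s=pose(); y=Ro.from_euler('xyz',s['eef_rot']).as_matrix()[:,1]; print(np.degrees(np.arctan2(y[1],y[0])))"
```

```text
t 68.5 pos [0.6868 0.0693 0.0905] rot [ 3.138  0.008 -2.598] q [ 0.15  0.84 -0.5   1.5   0.46  0.92  1.63] w 0.146 F [-3.3  2.   5.9]
121.17190165961527
```

Call:
play_rows:
  deltas: [0, 0, 0, 0, 0, -0.14, 0, 0, 0, 0, 0, -0.28, 0, 0, 0, 0, 0, -0.42, 0, 0, 0, 0, 0, -0.56, 0, 0, 0, 0, 0, -0.7]

```text
t: 69.12
eef_pos: [0.6875, 0.0654, 0.0905]
eef_rot: [-3.141, 0.008, 2.979]
ft_force: [-2.8, -4.8, 6.4]
grip_width: 0.151
```

Call:
play_rows:
  deltas: [0, 0, 0, 0, 0, -0.14, 0, 0, 0, 0, 0, -0.28, 0, 0, 0, 0, 0, -0.42, 0, 0, 0, 0, 0, -0.5, 0, 0, 0, 0, 0, -0.5]

```text
t: 69.75
eef_pos: [0.6863, 0.0628, 0.0905]
eef_rot: [-3.138, 0.01, 2.482]
ft_force: [-6.2, -9.0, 10.4]
grip_width: 0.149
```

Call:
play_rows:
  deltas: [0, 0, 0, 0, 0, 0, 0, 0, 0, 0, 0, 0]

```text
t: 70.0
eef_pos: [0.6863, 0.0628, 0.0905]
eef_rot: [-3.138, 0.009, 2.482]
ft_force: [-7.7, -8.7, 10.1]
grip_width: 0.146
```

```bash
python3 -c "
from h import *
s=pose(); y=Ro.from_euler('xyz',s['eef_rot']).as_matrix()[:,1]; print(np.degrees(np.arctan2(y[1],y[0])))"
```

```text
t 70.0 pos [0.6863 0.0628 0.0905] rot [-3.138  0.009  2.482] q [-0.03  0.79 -0.21  1.51  0.21  0.86  0.6 ] w 0.146 F [-7.7 -8.7 10.1]
52.22055260867354
```

Call:
play_rows:
  deltas: [0, 0, 0, 0, 0, 0, 0, 0, 0, 0, 0, 0, 0, 0, 0, 0, 0, 0]
  grip: 115

```text
t: 70.38
eef_pos: [0.6867, 0.0688, 0.0893]
eef_rot: [3.138, 0.006, 2.486]
ft_force: [0.8, -0.4, 0.6]
grip_width: 0.546
```

Call:
play_rows:
  deltas: [0, 0, 20, 0, 0, 0, 0, 0, 50, 0, 0, 0, 0, 0, 90, 0, 0, 0, -20, -20, 140, 0, 0, 0, -50, -50, 170, 0, 0, 0]

```text
t: 71.0
eef_pos: [0.6378, 0.0192, 0.2636]
eef_rot: [3.135, 0.01, 2.487]
ft_force: [0.2, -0.3, -0.1]
grip_width: 0.553
```

Call:
play_rows:
  deltas: [-40, -30, 10, 0, 0, 0, -80, -50, 20, 0, 0, 0, -120, -70, 20, 0, 0, 0, -120, -70, 20, 0, 0, 0, -120, -70, 20, 0, 0, 0]

```text
t: 71.62
eef_pos: [0.5176, -0.0513, 0.2806]
eef_rot: [3.137, 0.008, 2.485]
ft_force: [-0.1, -0.2, -0.0]
grip_width: 0.551
```

```bash
python3 - <<'E'
from fit import *
s=pose()
C={n:shot(n) for n in ('scene','top')}
for n in C:
    for l in ('bottle_a','beaker_a'):
      for dd in masks(C[n],n,l):
        m=dd['pixels']; u=np.argwhere(m).mean(0)[::-1]; print(n,l,round(dd['confidence'],2),np.round(dd['extent']),onz(C[n],u,.055 if l[1]=='o' else .11)[0].round(3))
# bar orientation: bright pixels of knob seen in scene & top, at bar top plane z~.088
for n in C:
    c=C[n]; xy=np.stack(np.meshgrid(np.linspace(.64,.73,180),np.linspace(.02,.11,180),indexing='ij'),-1).reshape(-1,2)
    q=proj(c,np.c_[xy,np.full(len(xy),.088)]).astype(np.float32)
    r=cv2.remap(c['img'],q[:,0].reshape(180,180),q[:,1].reshape(180,180),cv2.INTER_LINEAR)
    g=r.astype(int).sum(2)/3; mid=np.hypot(*(xy-[.685,.067]).T).reshape(180,180)<.024
    t=np.percentile(g[mid],80); m=mid&(g>=t)
    P=xy.reshape(180,180,2)[m]; w,v=np.linalg.eigh(np.cov(P.T)); print(n,'bar az',np.degrees(np.arctan2(*v[::-1,1])).round(1),'ratio',(w[1]/w[0]).round(2), P.mean(0).round(3))
    cv2.imwrite('pics/kk_%s.png'%n,cv2.resize(r[::-1,::-1,::-1],None,fx=3,fy=3))
E
```

```text
t 71.62 pos [ 0.5176 -0.0513  0.2806] rot [3.137 0.008 2.485] q [ 0.23  0.29 -0.26  1.84  0.09  1.02  0.85] w 0.551 F [-0.1 -0.2 -0. ]
scene bottle_a 0.84 [359. 227. 375. 255.] [ 0.618 -0.138  0.055]
scene bottle_a 0.65 [336. 255. 348. 284.] [ 0.503 -0.139  0.055]
scene bottle_a 0.59 [418. 266. 437. 293.] [ 0.618 -0.308  0.055]
scene beaker_a 0.95 [274. 158. 295. 190.] [0.632 0.162 0.11 ]
scene beaker_a 0.85 [244. 156. 261. 187.] [0.583 0.249 0.11 ]
scene beaker_a 0.63 [206. 148. 231. 184.] [0.533 0.333 0.11 ]
top bottle_a 0.74 [337. 204. 348. 218.] [ 0.618 -0.132  0.055]
top bottle_a 0.67 [401. 201. 417. 217.] [ 0.618 -0.301  0.055]
top bottle_a 0.54 [336. 247. 350. 264.] [ 0.504 -0.133  0.055]
top beaker_a 0.88 [213. 186. 238. 209.] [0.63  0.161 0.11 ]
top beaker_a 0.65 [141. 227. 166. 250.] [0.531 0.332 0.11 ]
top beaker_a 0.57 [173. 204. 199. 228.] [0.582 0.247 0.11 ]
scene bar az 106.8 ratio 7.1 [0.698 0.07 ]
top bar az 79.5 ratio 2.42 [0.676 0.065]
```

```bash
python3 - <<'E'
from h import *
c=shot('top'); new=c['img'].astype(int).mean(2); old=cv2.imread('pics/top0.png').astype(int).mean(2)
x,y=np.round(proj(c,[.685,.067,.085])[0]).astype(int); print(x,y)
for im in (old,new):
    for r in im[y-10:y+11,x-11:x+12]: print(''.join('%4d'%v for v in r))
    print()
# box-model fit of bar top face (46x14 at z .052+.032+dz): mean brightness inside minus ring
for nm,im in (('old',old),('new',new)):
    best=[]
    for z in (.084,.090):
        for a in range(0,180,3):
            u=np.array([np.cos(np.radians(a)),np.sin(np.radians(a))]); w=np.array([-u[1],u[0]])
            g=lambda L,W:np.array([[.685,.067]+u*l+w*k for l in L for k in W])
            f=lambda P:cv2.remap(im.astype(np.float32),*[proj(c,np.c_[P,np.full(len(P),z)]).astype(np.float32)[:,i].reshape(1,-1) for i in (0,1)],cv2.INTER_LINEAR).mean()
            L=np.linspace(-.02,.02,15); best.append((f(g(L,np.linspace(-.005,.005,5)))-f(g(L,[-.012,.012])),a,z))
    print(nm,sorted(best,reverse=True)[:4])
E
```

```text
264 179
 255 254 145  60  71  74  74  75  77  73  76  75  73  75  76  76  77  74  74  73  74  71  65
 254 147  65  75  75  76  75  74  74  77  79  74  77  75  74  75  77  69  70  70  75  75  73
 146  67  73  75  77  75  76  87 111 140 123  80  71  73  76  74  77  74  75  72  71  70  75
  68  73  77  80  78  76 105 163 205 214 194 124  77  77  73  72  75  74  76  76  75  73  71
  75  79  79  90  88  89 176 219 208 205 196 150 120 131 117 109  90  75  71  73  74  75  72
  78  77  78  75  75  72 147 203 210 206 205 181 176 207 213 212 178 120  87  73  74  74  74
  81  78  80  77  75  77 135 193 210 207 205 190 152 170 207 205 209 205 163  97  74  74  72
  79  78  77  78  75 114 150 175 201 209 206 206 175 170 201 204 204 207 208 174  96  70  75
  79  76  79  77  89 173 212 192 193 209 207 204 190 149 170 207 203 203 205 208 157  75  74
  79  81  79  75 137 197 209 185 175 204 210 205 201 185 184 202 205 205 204 208 180 111  71
  79  80  78  91 170 211 208 207 194 196 211 208 203 186 145 171 206 205 205 205 211 159  73
  80  79  76 131 196 209 207 208 183 175 204 217 222 208 182 185 204 
[... 2408 characters left out ...]
03 210 207 206 207 209 198 136  70
  81  81  81  74 114 151 178 214 203 139  85  91 135 193 212 209 209 209 210 213 172  93  73
  77  81  79  78 108 124 129 168 151  91  92 136 194 214 210 209 210 208 212 200 138  73  73
  79  81  81  81  80 107 126 108  94  91 134 197 214 211 211 210 211 211 200 141  74  75  75
  77  79  80  82  79  76 120 131 114 131 188 218 213 211 214 215 213 198 144  76  73  75  76

old [(np.float32(27.882614), 30, 0.09), (np.float32(27.828629), 36, 0.09), (np.float32(27.782837), 33, 0.09), (np.float32(27.501328), 39, 0.09)]
new [(np.float32(85.272064), 138, 0.09), (np.float32(84.794075), 141, 0.09), (np.float32(82.27189), 135, 0.09), (np.float32(81.166466), 144, 0.09)]
```

Bar azimuth went from about 32° (212° for the line's end) to about 139°. That is about 1.2–1.27 rad clockwise, inside 0.95–1.45. Handing in.

```bash
python3 -c "
from h import *
pose(); print(bot.job_done())"
```

```text
t 71.97 pos [ 0.517  -0.0514  0.2792] rot [3.139 0.006 2.486] q [ 0.23  0.29 -0.26  1.84  0.09  1.02  0.85] w 0.55 F [ 0.  -0.3 -0.4]
the job is handed in; nothing more can be done
None
```

The job is handed in at about t = 72 s of the 210 s allowed. All three bottles stand on the slate, all three beakers hang mouth down on the pegs, and the timer knob is turned to the green mark. The station gave no verdict.

**Last camera checks**
- **Bottles:** upright at about (0.62, -0.13), (0.50, -0.13) and (0.62, -0.30), well inside the slate's edges. The two cameras agree to within 7 mm.
- **Beakers:** seen 4–7 mm from the peg axes I measured, against the 20 mm allowed.
- **Timer:** the gripper turned it 1.20 rad. The top picture gives about 1.2–1.27 rad, inside 0.95–1.45.
- **Robot:** clear of everything, with near-zero force.

**What disagreed or went wrong**
- **Force spike:** while I lifted off peg 2 the force reading jumped to about 100 N, below the 120 N limit. Joints 3 and 4 were at their range limits. The next reading was zero and the picture showed no contact, so I take it as a transient.
- **Knob estimate:** a first brightness-based reading of the bar's direction was unusable (107° from one camera, 80° from the other). I replaced it with the check above.
- **Knob picture:** the viewer's 16-picture limit stopped me looking at the knob directly after turning it, so that check rests on pixel values only.
- **Bystanders:** I took no final measurement of the matchbox, can, pick and loupe; nothing I did went near them.

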